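# Size a drill-core piece in the stepped gap gauge

## Task

First lift the brush off the stepped gap gauge and lay it flat on the bench, clear of the gauge. Then take the drill-core piece that stands inside the low three-sided stop and, holding it upright, try it from above in the gauge, beginning at the narrowest gap and going up one gap at a time, setting it down on each gap that is too narrow, until it enters one; leave it standing there, upright, fully down on the gauge's floor, about midway along the gap. Never let it into a wider gap than that one, and leave the other two core pieces and the pointed rock where they stand.

Things in the scene. Friction and masses are not known exactly. Their poses are not given: they have to be found in the camera images.
- core_a_mid (a point): Centre (half-way up, 40 mm above its foot) of one of three upright grey drill-core pieces: stone cylinders 80 mm high, diameter 40, 49 or 58 mm, one of each; which has which is not told, nor which stands in the stop. Foot edge chamfered 2.5 mm. z: its axis, up. 0.17 to 0.66 kg.
- core_a: The same piece; origin at the centre of its foot, z up along its axis.
- core_b_mid (a point): Centre (half-way up, 40 mm above its foot) of one of three upright grey drill-core pieces: stone cylinders 80 mm high, diameter 40, 49 or 58 mm, one of each; which has which is not told, nor which stands in the stop. Foot edge chamfered 2.5 mm. z: its axis, up. 0.17 to 0.66 kg.
- core_b: The same piece; origin at the centre of its foot, z up along its axis.
- core_c_mid (a point): Centre (half-way up, 40 mm above its foot) of one of three upright grey drill-core pieces: stone cylinders 80 mm high, diameter 40, 49 or 58 mm, one of each; which has which is not told, nor which stands in the stop. Foot edge chamfered 2.5 mm. z: its axis, up. 0.17 to 0.66 kg.
- core_c: The same piece; origin at the centre of its foot, z up along its axis.
- brush_mid (a point): Middle, half-way up, of a red-handled flat dust brush, 184 mm long along its y, 24 mm wide (handle 20 mm wide near this point), 12 mm thick, 50 g; bristles at the -y end, z up. At the start it lies on the fence tops, roughly along the gauge's y, across the gaps.
- brush: The same brush; origin on its underside, 6 mm below brush_mid.
- gauge: Fixed stepped gap gauge: dark wooden base 70 x 274 mm (x, y), 22 mm thick, with five parallel aluminium fences 16 mm thick, top 46 mm above the bench; between them four gaps 24 mm deep, open above and at both ends, 35, 44, 53, 62 mm wide, growing toward +y (one to four white dots). A core has 4 mm of play in its own gap, is 5 mm too thick for the one before. Origin: centre of underside; x along the gaps, z up.
- step1 (a point): Centre of the mouth of gap 1 (35 mm wide, 24 mm deep, 70 mm long), level with the fence tops, 46 mm above the bench; -103.5 mm from the gauge's origin along its y. x along the gap, y across it, z up.
- step2 (a point): Centre of the mouth of gap 2 (44 mm wide, 24 mm deep, 70 mm long), level with the fence tops, 46 mm above the bench; -48.0 mm from the gauge's origin along its y. x along the gap, y across it, z up.
- step3 (a point): Centre of the mouth of gap 3 (53 mm wide, 24 mm deep, 70 mm long), level with the fence tops, 46 mm above the bench; +16.5 mm from the gauge's origin along its y. x along the gap, y across it, z up.
- step4 (a point): Centre of the mouth of gap 4 (62 mm wide, 24 mm deep, 70 mm long), level with the fence tops, 46 mm above the bench; +90.0 mm from the gauge's origin along its y. x along the gap, y across it, z up.
- stop: Low fixed three-sided stop: aluminium strips 20 mm high, 5 mm thick, round a 72 mm square of bare bench, open at -y. Origin: middle of the square, bench level. The piece to be sized stands inside, within 8 mm of the origin. Another core stands about 87 mm off on the +x side, a pointed rock about 95 mm on the -x side, the third core about 150 mm on the -y side.
- rock_mid (a point): Middle (35 mm up) of a loose pointed lump of pale rock beside the stop, about 72 x 74 mm and 71 mm high.
Things that resemble listed ones, but are neither listed nor needed, are in the scene too. Leave any purple look-alike of the core_c alone. What is shaped like the stop but pink is not meant.

How it is judged:
On the way, in this order (a step that is already met when the one before it is completed fails the run):
1. the brush is lifted in the fingers, more than 30 mm above where it lay (height (world z) of brush_mid above 0.082 m and contact force between brush and the fingers above 0.5 N), for 0.04 s.
2. the brush lies flat on the bench, let go (height (world z) of brush_mid below 0.018 m and angle between brush_mid's own z axis and vertical below 0.15 rad and linear speed of brush below 0.03 m/s and contact force between brush and the fingers below 0.2 N), for 0.1 s.
3. the piece is set on the narrowest gap (1), which does not take it (((y of core_a_mid in the frame of step1 between -0.009 and 0.009 m and x of core_a_mid in the frame of step1 between -0.03 and 0.03 m and z of core_a_mid in the frame of step1 between 0.034 and 0.046 m and contact force between core_a and gauge above 1 N) or (y of core_b_mid in the frame of step1 between -0.009 and 0.009 m and x of core_b_mid in the frame of step1 between -0.03 and 0.03 m and z of core_b_mid in the frame of step1 between 0.034 and 0.046 m and contact force between core_b and gauge above 1 N) or (y of core_c_mid in the frame of step1 between -0.009 and 0.009 m and x of core_c_mid in the frame of step1 between -0.03 and 0.03 m and z of core_c_mid in the frame of step1 between 0.034 and 0.046 m and contact force between core_c and gauge above 1 N))), for 0.04 s.
4. gap 2 is tried: the piece is set down on it, or, if it is the thinnest one, enters it (((y of core_a_mid in the frame of step2 between -0.009 and 0.009 m and x of core_a_mid in the frame of step2 between -0.035 and 0.035 m and z of core_a_mid in the frame of step2 below 0.032 m) or (y of core_b_mid in the frame of step2 between -0.009 and 0.009 m and x of core_b_mid in the frame of step2 between -0.03 and 0.03 m and z of core_b_mid in the frame of step2 between 0.034 and 0.046 m and contact force between core_b and gauge above 1 N) or (y of core_c_mid in the frame of step2 between -0.009 and 0.009 m and x of core_c_mid in the frame of step2 between -0.03 and 0.03 m and z of core_c_mid in the frame of step2 between 0.034 and 0.046 m and contact force between core_c and gauge above 1 N))), for 0.04 s.
5. gap 3 is tried: the thickest piece is set down on it, the middle one enters it; the thinnest has by then been let go, fully down, in gap 2 (((y of core_a_mid in the frame of step2 between -0.006 and 0.006 m and x of core_a_mid in the frame of step2 between -0.025 and 0.025 m and z of core_a_mid in the frame of step2 below 0.0195 m and angle between core_a's own z axis and vertical below 0.1 rad and linear speed of core_a below 0.02 m/s and contact force between core_a and the fingers below 0.2 N) or (y of core_b_mid in the frame of step3 between -0.009 and 0.009 m and x of core_b_mid in the frame of step3 between -0.035 and 0.035 m and z of core_b_mid in the frame of step3 below 0.032 m) or (y of core_c_mid in the frame of step3 between -0.009 and 0.009 m and x of core_c_mid in the frame of step3 between -0.03 and 0.03 m and z of core_c_mid in the frame of step3 between 0.034 and 0.046 m and contact force between core_c and gauge above 1 N))), for 0.04 s.
At the end, for the whole second after the job is handed in: The piece from the stop stands released and at rest in the narrowest gap that takes it: foot within 3.5 mm of the floor, within 25 mm of mid-length and 6 mm of the gap's middle line, under 0.1 rad off upright; no core piece within 50 mm of the stop's middle; brush flat on the bench (all of step 2 and ((y of core_a_mid in the frame of step2 between -0.006 and 0.006 m and x of core_a_mid in the frame of step2 between -0.025 and 0.025 m and z of core_a_mid in the frame of step2 below 0.0195 m and angle between core_a's own z axis and vertical below 0.1 rad and linear speed of core_a below 0.02 m/s and contact force between core_a and the fingers below 0.2 N) or (y of core_b_mid in the frame of step3 between -0.006 and 0.006 m and x of core_b_mid in the frame of step3 between -0.025 and 0.025 m and z of core_b_mid in the frame of step3 below 0.0195 m and angle between core_b's own z axis and vertical below 0.1 rad and linear speed of core_b below 0.02 m/s and contact force between core_b and the fingers below 0.2 N) or (y of core_c_mid in the frame of step4 between -0.006 and 0.006 m and x of core_c_mid in the frame of step4 between -0.025 and 0.025 m and z of core_c_mid in the frame of step4 below 0.0195 m and angle between core_c's own z axis and vertical below 0.1 rad and linear speed of core_c below 0.02 m/s and contact force between core_c and the fingers below 0.2 N)) and horizontal distance between each of core_a_mid, core_b_mid, core_c_mid and stop above 0.05 m); the robot touches nothing.
It fails at once if a piece enters a wider gap than the narrowest that takes it ((y of core_a_mid in the frame of step3 between -0.014 and 0.014 m and x of core_a_mid in the frame of step3 between -0.035 and 0.035 m and z of core_a_mid in the frame of step3 below 0.032 m) or (y of core_a_mid in the frame of step4 between -0.014 and 0.014 m and x of core_a_mid in the frame of step4 between -0.035 and 0.035 m and z of core_a_mid in the frame of step4 below 0.032 m) or (y of core_b_mid in the frame of step4 between -0.014 and 0.014 m and x of core_b_mid in the frame of step4 between -0.035 and 0.035 m and z of core_b_mid in the frame of step4 below 0.032 m)).
It fails at once if the pointed rock is shoved more than 25 mm or tipped (distance of rock_mid from where it was at the start of the episode above 0.025 m or angle between rock_mid's own z axis and vertical above 0.3 rad).
It fails at once if a second core piece is shoved more than 25 mm (distance of each of core_b_mid, core_c_mid from where it was at the start of the episode above 0.025 m or distance of each of core_a_mid, core_c_mid from where it was at the start of the episode above 0.025 m or distance of each of core_a_mid, core_b_mid from where it was at the start of the episode above 0.025 m).
It also fails if it takes over 64 s, if anything falls off the work surface, if the arm or the gripper's body presses on something with over 40 N, if the wrist force passes 120 N, or if a joint passes its speed limit or range.

## Robot

A 6-joint arm with a two-finger parallel gripper is mounted at the origin on a cart in front of the work surface, level with it; the furniture and walls round the work are solid. World frame = base frame: x ahead of the robot, y to its left, z up, the work surface at z = 0. Lengths are in m, angles in rad, forces in N, time in s.
With the tool pointing down it reaches from about 0.35 to 0.725 m from the base axis. Payload 6 kg.
Tool frame: the origin (TCP) lies midway between the tips of the shut fingers; the grasp point (between the pads) lies 19 mm behind it (manip.pinch_z is the distance from the TCP to the grasp point, in m); z points along the fingers, x is the direction in which the jaws open and shut, and the axes are right-handed (so a half turn about z gives the same grasp; the last joint's range is limited). The gripper opens to 85 mm and grips with 20 to 120 N. Pads are 22 mm wide; open, the fingers measure 114 mm over their backs; the gripper's body (76 mm by 85 mm) begins 54 mm behind the grasp point. The pads swing forward as they close: fully open they stand 13 mm farther back than shut.
Start: joints at [1.509, 0.04, 0.085, 0, -1.615, -0.334], TCP at [0.231, 0.554, 0.231] pointing down, gripper open.
Joint ranges: [-2.56, 2.56], [-1.29, 2.01], [-1.08, 1.49], [-3.29, 1.98], [-2.81, -0.18], [-2.99, 2.99]. Speed limits (rad/s): [2.57, 2.57, 3.01, 3.14, 3.14, 3.14].

## Interface

Orientations are given as [roll, pitch, yaw] about the fixed x, y, z axes, in that order (R = Rz(yaw) Ry(pitch) Rx(roll)).
In Python, from bench import manip, viewer, ticket gives the robot as it stands. The module is installed in compiled form; this text tells all that it offers.
- The arm moves only by the tool arm_command, never from a script. Its argument "rows" is text: rows parted by semicolons, each of 5 numbers parted by spaces: the shift along the tool's x, y, z in m, then the turn about the tool's z in degrees, then the closure, from 0 (fully open) to 1 (shut). A call has 1 to 10 rows; each row is the pose to reach, as a shift and turn from the pose commanded when the call began, along the tool's axes at that moment; what a row does not reach only later rows make up. A row lasts 1/8 s, in which the tool goes at most 62.5 mm and 10.7 degrees, less where a joint would pass 70% of its speed; a pose out of reach is approached as far as the arm can. A call with a gripper value outside its range is refused whole. The fingers move at their own pace and stop on an object; "newtons" is the grip in N (left out, the last holds). Time passes only in rows, so rows that repeat a pose let the fingers close. It gives the time, the measured TCP pose, the force and the opening at its end, in the units of the state.
- manip.get_obs(): the state, without advancing time (a new reading comes with each control period).
- viewer.get_image(name): name is "scene" or "top"; returns a dict with "img" (420x560x3 uint8, red, green, blue), "z_map" (420x560 float32, m along the optical axis (not along the pixel's ray), 0 where there is no reading), "intrinsics" (3x3 intrinsics, pixels), "distortion" ([k1, k2, p1, p2, k3] as OpenCV has them; the pictures are not rectified), "xyz" and "attitude" of the camera in the world. Camera axes: x right, y down, z forward; pixel columns grow to the right and rows downward; lengths in m; the calibration is good to about 2 mm. A picture is of the moment at which its call begins.
- ticket.sign_off(): hands the job in, once; it reports no verdict.
The state is a dict: "t": time; "joint_pos": joint angles; "joint_velocities": joint speeds; "tau": joint torques, N m; "eef_pos": TCP position; "ee_rot": TCP orientation; "contact_force": force on the tool from outside, world axes, zero at the start; "wrist_torque": the same for the moment, N m; "gripper_width": finger opening in m.
Only numpy, scipy, OpenCV 4.12 (cv2) and the standard library are available. Lean on these libraries where they do the work, as an engineer would, in place of code of your own. Each camera call takes 0.05 s, during which the arm holds its last target.

## Working session

There is one attempt and no reset: what is moved stays moved. The work goes in short steps, Python scripts to look and compute and a tool call to move; the robot and the scene stay as the last step left them, time stands still between calls to the robot, and variables do not carry over. Pictures are saved under pics/ and viewed, and the job is handed in when it is done.

Besides the shell and the picture viewer there is one more tool, called in YAML: its name, and indented under it one key for each argument. arm_command: Moves the arm, as the interface text tells. Its arguments: {"type":"object","properties":{"rows":{"type":"string"},"newtons":{"type":"number"}},"required":["rows"]}

```bash
mkdir -p pics
cat > h.py <<'E'
import numpy as np, cv2
from bench import manip, viewer, ticket
from scipy.spatial.transform import Rotation as R
def grab(n):
    d=viewer.get_image(n); return d
def camR(d):
    a=np.array(d["attitude"],float)
    return a if a.shape==(3,3) else (R.from_euler('xyz',a).as_matrix() if a.size==3 else R.from_quat(a).as_matrix())
def ray(d,uv):
    uv=np.array(uv,float).reshape(-1,1,2)
    n=cv2.undistortPoints(uv,np.array(d["intrinsics"]),np.array(d["distortion"])).reshape(-1,2)
    return np.c_[n,np.ones(len(n))]@camR(d).T
def onplane(d,uv,z):
    r=ray(d,uv); o=np.array(d["xyz"]); return o+r*((z-o[2])/r[:,2])[:,None]
def cloud(d):
    h,w=d["z_map"].shape
    u,v=np.meshgrid(np.arange(w),np.arange(h))
    r=ray(d,np.stack([u,v],-1).reshape(-1,2).astype(float))
    return (np.array(d["xyz"])+r*d["z_map"].reshape(-1,1)).reshape(h,w,3)
def save(img,n): cv2.imwrite("pics/"+n,cv2.cvtColor(img,cv2.COLOR_RGB2BGR))
E
python3 - <<'E'
from h import *
import pickle
o=manip.get_obs(); print({k:np.round(v,3) for k,v in o.items()}, manip.pinch_z)
for n in("scene","top"):
    d=grab(n); save(d["img"],n+"0.png"); print(n,d["xyz"],d["attitude"],d["intrinsics"],d["distortion"])
    pickle.dump({k:d[k] for k in d},open(n+"0.pkl","wb"))
    P=cloud(d); print(P[200:400:60,100:500:100].round(3).tolist())
E
```

```text
{'t': np.float64(0.0), 'joint_pos': array([ 1.509,  0.041,  0.084, -0.   , -1.616, -0.334]), 'joint_velocities': array([ 0.001,  0.   , -0.   , -0.   ,  0.003, -0.001]), 'tau': array([-0.0000e+00, -3.6820e+01,  3.4743e+01,  6.9330e+00, -5.0000e-03,
       -0.0000e+00]), 'eef_pos': array([0.231, 0.553, 0.23 ]), 'ee_rot': array([-3.141e+00, -2.000e-03, -1.967e+00]), 'contact_force': array([-0.468,  0.385, -1.114]), 'wrist_torque': array([-0.06 ,  0.045, -0.053]), 'gripper_width': np.float64(0.086)} 0.0187
scene [ 0.06434251 -0.72224541  0.72345272] [-2.25838398 -0.01591505 -0.5898918 ] [[394.47166098   0.         278.62399823]
 [  0.         394.47166098 203.37414871]
 [  0.           0.           1.        ]] [-0.1054318  0.         0.         0.         0.       ]
[[[0.198, 1.418, -0.789], [0.38, 0.141, -0.001], [0.623, -0.02, 0.003], [0.873, -0.181, 0.003]], [[0.066, -0.011, 0.065], [0.283, -0.062, -0.015], [0.457, -0.244, 0.05], [0.696, -0.346, -0.001]], [[0.018, -0.117, -0.002], [0.357, 0.305, -0.793], [0.384, -0.348, -0.001], [0.565, -0.47, -0.001]], [[-0.045, -0.121, -0.207], [0.234, 0.052, -0.801], [0.304, -0.458, 0.0], [0.462, -0.567, 0.001]]]
top [ 0.2737966  -0.07354677  1.25930785] [-2.94896702  0.01090947 -1.54369657] [[454.98047696   0.         284.2883516 ]
 [  0.         454.98047696 210.26969244]
 [  0.           0.           1.        ]] [-0.15352734  0.          0.          0.          0.        ]
[[[0.532, 0.477, 0.022], [0.534, 0.18, 0.04], [0.548, -0.097, 0.009], [0.558, -0.384, -0.006]], [[0.361, 0.469, -0.002], [0.372, 0.178, -0.0], [0.379, -0.1, 0.016], [0.386, -0.379, -0.001]], [[0.141, 0.79, -0.799], [0.165, 0.324, -0.804], [0.18, -0.124, -0.809], [0.187, -0.574, -0.808]], [[-0.131, 0.776, -0.804], [-0.1, 0.312, -0.801], [0.057, -0.108, 0.003], [-0.077, -0.572, -0.796]]]
```

View pics/scene0.png

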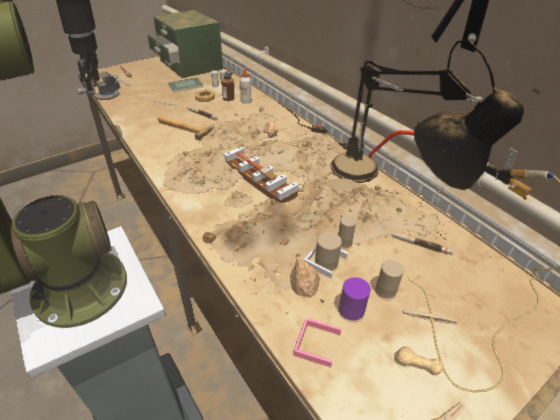

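View pics/top0.png

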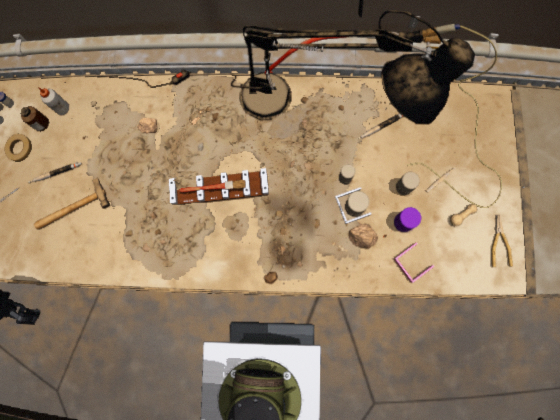

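The top view shows the gauge at about (220,187) with the red brush on it. The grey cores are at (347,174), (357,203) and (409,183), and the rock is at (362,235). The core in the white three-sided stop is (357,203). The purple one at (407,219) and the pink stop at (412,263) are decoys. I'll enlarge both views to confirm.

```bash
cat > m.py <<'E'
from h import *
import pickle
t=pickle.load(open("top0.pkl","rb")); s=pickle.load(open("scene0.pkl","rb"))
a=cv2.resize(t["img"][145:265,320:440],(480,480),interpolation=cv2.INTER_CUBIC)
b=cv2.resize(t["img"][150:230,150:290],None,fx=4,fy=4,interpolation=cv2.INTER_CUBIC)
save(a,"tcrop.png"); save(b,"gcrop.png")
save(cv2.resize(s["img"][200:340,270:430],None,fx=4,fy=4,interpolation=cv2.INTER_CUBIC),"scrop.png")
save(cv2.resize(s["img"][130:215,200:320],None,fx=5,fy=5,interpolation=cv2.INTER_CUBIC),"sgcrop.png")
E
python3 m.py
```

```text
(no output)
```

View pics/tcrop.png

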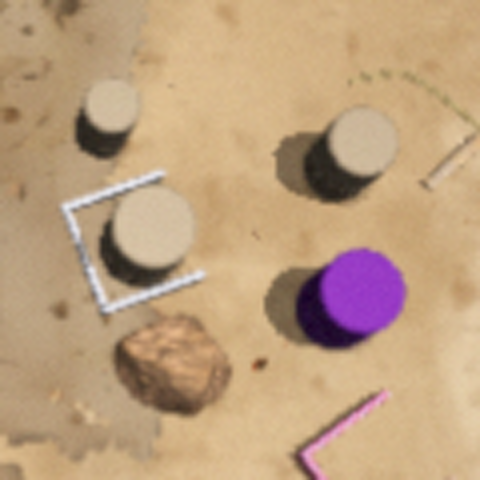

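View pics/gcrop.png

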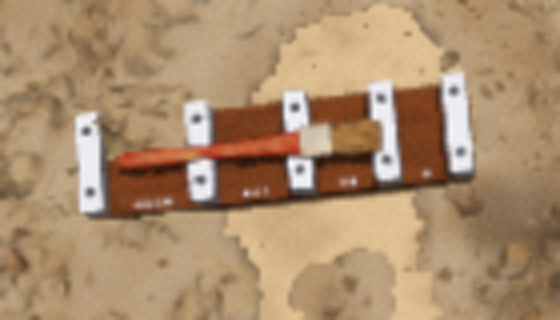

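View pics/scrop.png

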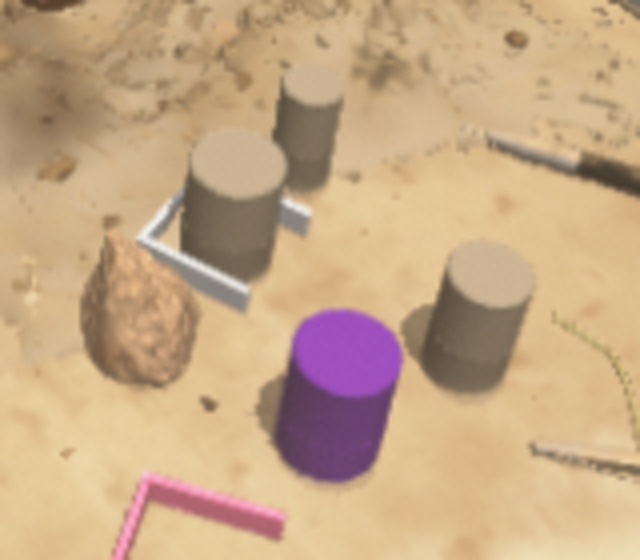

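View pics/sgcrop.png

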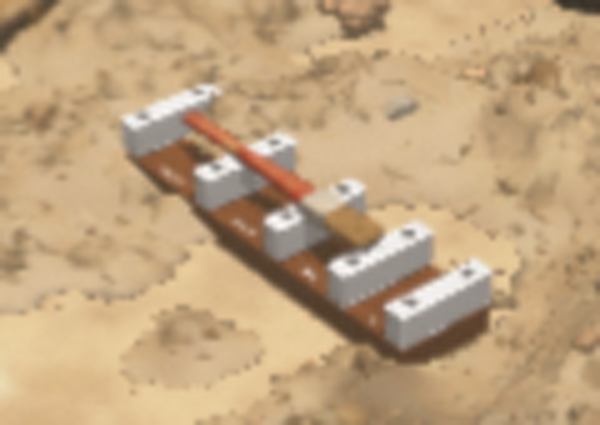

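```bash
cat > m2.py <<'E'
from h import *
import pickle
from scipy import ndimage
D={n:pickle.load(open(n+"0.pkl","rb")) for n in("top","scene")}
for n,d in D.items():
    P=cloud(d); hsv=cv2.cvtColor(d["img"],cv2.COLOR_RGB2HSV); H,S,V=[hsv[...,i].astype(int) for i in range(3)]
    print("==",n)
    # core tops by height
    roi=(P[...,1]<-0.05)&(P[...,1]>-0.6)&(P[...,0]>0.3)&(P[...,0]<0.7)
    m=(np.abs(P[...,2]-0.08)<0.008)&roi
    L,k=ndimage.label(m)
    for i in range(1,k+1):
        mm=(L==i)
        if mm.sum()<60: continue
        c=(mm.astype(np.uint8)); cnt=max(cv2.findContours(c,0,cv2.CHAIN_APPROX_NONE)[0],key=len)
        v,u=np.nonzero(mm); 
        q=onplane(d,np.c_[u,v],0.08); 
        hull=onplane(d,cnt.reshape(-1,2),0.08); (cx,cy),r=cv2.minEnclosingCircle((hull[:,:2]*1000).astype(np.float32))
        A=len(q); print("core top px",u.mean().round(1),v.mean().round(1),"n",A,"xy",q.mean(0).round(4),"encl",round(cx,1),round(cy,1),"d",round(2*r,1),"rgb",d["img"][mm].mean(0).round(),"medz",np.median(P[mm][:,2]).round(4))
    # white things
    w=(S<50)&(V>150)
    L,k=ndimage.label(w)
    for i in range(1,k+1):
        mm=(L==i)
        if mm.sum()<12: continue
        q=P[mm]; 
        if not(0.3<q[:,0].mean()<0.75 and -0.5<q[:,1].mean()<0.45): continue
        v,u=np.nonzero(mm)
        print("white px",u.mean().round(1),v.mean().round(1),mm.sum(),"xyz",np.median(q,0).round(4),"zr",np.percentile(q[:,2],[5,95]).round(3),"onplane.046",onplane(d,[[u.mean(),v.mean()]],0.046)[0].round(4))
    r=((H<8)|(H>172))&(S>140)&(V>120)&(np.abs(P[...,0]-.48)<.2)&(np.abs(P[...,1]-.1)<.25)
    L,k=ndimage.label(r)
    for i in range(1,k+1):
        mm=L==i
        if mm.sum()<30: continue
        v,u=np.nonzero(mm); q=onplane(d,np.c_[u,v].astype(float),0.058)
        print("red",mm.sum(),u.min(),u.max(),q.mean(0).round(4),"depthz",np.median(P[mm][:,2]).round(4))
        (c,wh,an)=cv2.minAreaRect((q[:,:2]*1000).astype(np.float32)); print(c,wh,an)
E
python3 m2.py
```

```text
== top
core top px 347.5 171.0 n 162 xy [ 0.6154 -0.2218  0.08  ] encl 615.4 -223.0 d 40.3 rgb [195. 175. 147.] medz 0.0797
core top px 410.0 180.2 n 266 xy [ 0.5947 -0.3919  0.08  ] encl 594.7 -391.5 d 52.6 rgb [187. 167. 139.] medz 0.0795
core top px 358.0 201.4 n 352 xy [ 0.5323 -0.2495  0.08  ] encl 532.3 -248.8 d 58.4 rgb [202. 182. 154.] medz 0.0793
core top px 410.2 217.7 n 366 xy [ 0.4917 -0.3893  0.08  ] encl 491.6 -389.2 d 58.7 rgb [147.  61. 187.] medz 0.0792
white px 264.0 179.8 145 xyz [0.5942 0.0043 0.0447] zr [0.027 0.049] onplane.046 [0.5941 0.0042 0.046 ]
white px 245.9 182.0 126 xyz [0.5875 0.0543 0.0455] zr [0.041 0.052] onplane.046 [0.5867 0.0542 0.046 ]
white px 225.2 180.1 92 xyz [0.5897 0.1128 0.0479] zr [0.041 0.06 ] onplane.046 [0.5911 0.1118 0.046 ]
white px 198.9 180.2 66 xyz [0.5892 0.1854 0.045 ] zr [0.039 0.05 ] onplane.046 [0.5891 0.1853 0.046 ]
white px 171.8 190.1 136 xyz [0.5599 0.2597 0.0456] zr [0.042 0.05 ] onplane.046 [0.5593 0.2598 0.046 ]
white px 344.9 194.6 89 xyz [ 0.5659 -0.2163  0.0186] zr [0.    0.023] onplane.046 [ 0.5578 -0.2188  0.046 
[... 1050 characters left out ...]
] zr [0.035 0.047] onplane.046 [0.5469 0.1731 0.046 ]
white px 269.1 168.3 33 xyz [0.6028 0.1128 0.0454] zr [0.037 0.059] onplane.046 [0.601  0.1123 0.046 ]
white px 256.7 173.9 34 xyz [0.5553 0.1088 0.0443] zr [0.038 0.048] onplane.046 [0.5541 0.1071 0.046 ]
white px 276.1 180.1 112 xyz [0.5878 0.0524 0.0447] zr [0.024 0.047] onplane.046 [0.5856 0.0503 0.046 ]
white px 287.7 188.2 120 xyz [0.594  0.0014 0.0443] zr [0.034 0.047] onplane.046 [ 5.916e-01 -4.000e-04  4.600e-02]
white px 316.1 262.6 130 xyz [ 0.5039 -0.2458  0.0179] zr [0.005 0.021] onplane.046 [ 0.4853 -0.2675  0.046 ]
white px 343.5 251.4 22 xyz [ 0.5821 -0.2572  0.0184] zr [-0.001  0.054] onplane.046 [ 0.5619 -0.2753  0.046 ]
```

```bash
cat > m3.py <<'E'
from h import *
import pickle
from scipy import ndimage
D={n:pickle.load(open(n+"0.pkl","rb")) for n in("top","scene")}
off=np.array([-129,-78,-18,51,129])/1000
for n,d in D.items():
    P=cloud(d); hsv=cv2.cvtColor(d["img"],cv2.COLOR_RGB2HSV).astype(int); 
    w=(hsv[...,1]<60)&(hsv[...,2]>150)&(np.abs(P[...,2]-.046)<.012)&(P[...,1]>-.03)&(P[...,1]<.29)&(P[...,0]>.5)&(P[...,0]<.66)
    wc=cv2.morphologyEx(w.astype(np.uint8),cv2.MORPH_CLOSE,np.ones((5,5)))
    g=cv2.cvtColor(d["img"],cv2.COLOR_RGB2GRAY).astype(float)
    if n=="scene": inner=wc
    else: inner=cv2.erode(wc,np.ones((3,3)))
    loc=ndimage.median_filter(g,9)
    dark=np.clip(200-g,0,None)*(inner>0)*(hsv[...,1]<70)
    L,k=ndimage.label(dark>25)
    pts=[]
    for i in range(1,k+1):
        mm=ndimage.binary_dilation(L==i)
        ww=dark*mm; v,u=np.mgrid[:g.shape[0],:g.shape[1]]
        cu,cv=(u*ww).sum()/ww.sum(),(v*ww).sum()/ww.sum()
        p=onplane(d,[[cu,cv]],.046)[0]; pts.append(p); print(n,round(cu,1),round(cv,1),(L==i).sum(),p.round(4))
E
python3 m3.py
```

```text
top 262.9 172.2 4 [0.6157 0.008  0.046 ]
top 244.7 174.1 3 [0.6093 0.0584 0.046 ]
top 223.3 176.4 4 [0.6013 0.1176 0.046 ]
top 198.7 179.3 5 [0.5918 0.1861 0.046 ]
top 173.0 180.0 1 [0.5882 0.2587 0.046 ]
top 171.1 182.4 5 [0.5814 0.2636 0.046 ]
top 199.4 186.0 2 [0.5726 0.1827 0.046 ]
top 264.6 187.5 4 [0.5724 0.0018 0.046 ]
top 226.0 188.7 1 [0.5666 0.1083 0.046 ]
top 246.2 189.5 4 [0.5657 0.0523 0.046 ]
top 224.5 191.8 4 [0.5575 0.112  0.046 ]
top 199.6 194.5 4 [0.5485 0.1808 0.046 ]
top 172.1 197.6 5 [0.538  0.2574 0.046 ]
scene 239.2 147.9 1 [0.5825 0.2641 0.046 ]
scene 242.0 148.8 1 [0.5876 0.2544 0.046 ]
scene 239.4 150.7 5 [0.5748 0.249  0.046 ]
scene 229.8 154.9 27 [0.5367 0.2433 0.046 ]
scene 228.2 152.8 1 [0.5382 0.2573 0.046 ]
scene 254.4 158.0 2 [0.5933 0.1855 0.046 ]
scene 256.0 160.4 9 [0.5904 0.1712 0.046 ]
scene 246.0 161.0 1 [0.5623 0.1849 0.046 ]
scene 242.4 162.6 3 [0.5486 0.1832 0.046 ]
scene 247.8 162.3 3 [0.5635 0.1755 0.046 ]
scene 244.0 166.0 15 [0.5431 0.164  0.046 ]
scene 268.1 167.3 3 [0.6014 0.1185 0.046 ]
scene 270.8 170.0 8 [0.6007 0.1022 0.046 ]
scene 
[... 296 characters left out ...]
scene 274.0 179.0 1 [0.5833 0.058  0.046 ]
scene 271.7 180.1 3 [0.5747 0.0569 0.046 ]
scene 280.4 179.8 2 [0.5968 0.0445 0.046 ]
scene 270.0 181.6 4 [0.5666 0.0538 0.046 ]
scene 277.8 181.6 6 [0.5857 0.0416 0.046 ]
scene 273.8 183.6 6 [0.5705 0.0396 0.046 ]
scene 266.0 184.0 1 [0.5505 0.0499 0.046 ]
scene 293.1 184.1 1 [0.6159 0.0075 0.046 ]
scene 267.2 185.0 1 [0.5508 0.044  0.046 ]
scene 269.8 185.4 5 [0.5562 0.0385 0.046 ]
scene 295.7 186.5 9 [ 0.6156 -0.0057  0.046 ]
scene 291.1 188.7 5 [ 0.5984 -0.0073  0.046 ]
scene 280.2 189.2 1 [0.5712 0.0076 0.046 ]
scene 281.5 190.0 2 [0.5722 0.0026 0.046 ]
scene 284.5 192.4 16 [ 0.5732 -0.0112  0.046 ]
scene 279.0 193.0 1 [ 0.5585 -0.0053  0.046 ]
```

Run:
```python
from h import *
import pickle
t=pickle.load(open("top0.pkl","rb"));s=pickle.load(open("scene0.pkl","rb"))
save(cv2.resize(t["img"][165:210,165:275],None,fx=7,fy=7,interpolation=cv2.INTER_NEAREST),"gn.png")
save(cv2.resize(s["img"][142:204,222:304],None,fx=9,fy=9,interpolation=cv2.INTER_NEAREST),"sgn.png")
```

```text
(no output)
```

View pics/gn.png

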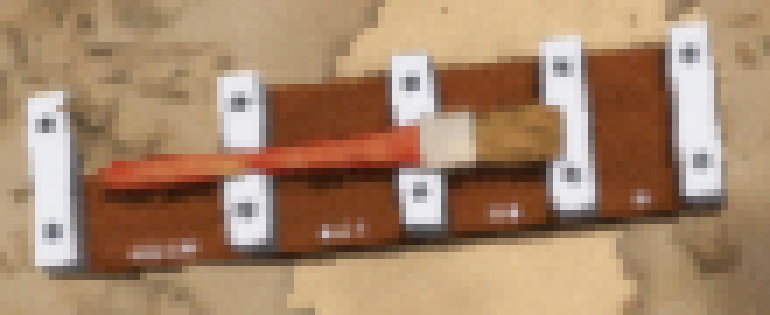

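View pics/sgn.png

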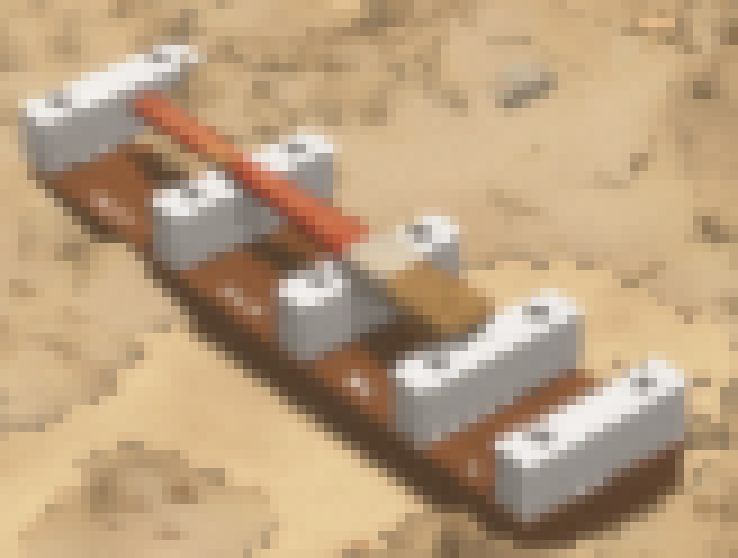

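Both views agree on the screw dots of the fences. The gauge origin is about (0.577, 0.133) with yaw 0.134, and the five-fence spacing matches 258 mm. The core in the white stop (357,203) has a top about 58 mm across, and its neighbours lie 87 mm away along a direction of about 18°, as described. Next I'll measure the brush and stop yaw.

```bash
cat > m4.py <<'E'
from h import *
import pickle
D={n:pickle.load(open(n+"0.pkl","rb")) for n in("top","scene")}
o=np.array([.577,.133]);Y=.134;xd=np.array([np.cos(Y),np.sin(Y)]);yd=np.array([-np.sin(Y),np.cos(Y)])
for n,d in D.items():
    P=cloud(d); hsv=cv2.cvtColor(d["img"],cv2.COLOR_RGB2HSV).astype(int)
    m=((hsv[...,0]<9)|(hsv[...,0]>172))&(hsv[...,1]>150)&(hsv[...,2]>150)&(abs(P[...,2]-.058)<.012)&(P[...,1]>0)&(P[...,1]<.3)&(abs(P[...,0]-.57)<.08)
    v,u=np.nonzero(m); q=onplane(d,np.c_[u,v].astype(float),.057)[:,:2]
    g=np.c_[(q-o)@xd,(q-o)@yd]
    k=np.polyfit(g[:,1],g[:,0],1); print(n,len(q),"gauge-frame slope dx/dy",k.round(4),"y range",g[:,1].min().round(4),g[:,1].max().round(4),"z",np.median(P[m][:,2]).round(4))
t=D["top"]
e=onplane(t,[[178.6,190],[245.6,183.6]],.054)[:,:2]; print("ends",e.round(4),np.linalg.norm(e[0]-e[1]),"gauge frame",((e-o)@np.c_[xd,yd]).round(4),"mid",e.mean(0).round(4))
# stop corners tcrop px/4+(320,145): ends of strips
c=onplane(t,np.array([[163,175],[68,207],[105,307],[204,273]])/4+[320,145],.02)[:,:2]; print(c.round(4)); v=c[0]-c[1]; print(np.degrees(np.arctan2(*(-v)[::-1]))-90, np.linalg.norm(v)); v=c[1]-c[2];print(np.degrees(np.arctan2(v[1],v[0])),np.linalg.norm(v)); v=c[2]-c[3];print(np.degrees(np.arctan2(v[1],v[0]))-90,"centre of 4",c.mean(0))
E
python3 m4.py
```

```text
top 100 gauge-frame slope dx/dy [ 0.0082 -0.0055] y range -0.02 0.1026 z 0.0543
scene 26 gauge-frame slope dx/dy [ 0.004  -0.0108] y range -0.0194 0.0925 z 0.054
ends [[0.558  0.2385]
 [0.5802 0.0539]] 0.18598832785627006 gauge frame [[-0.0047  0.1071]
 [-0.0074 -0.0788]] mid [0.5691 0.1462]
[[ 0.582  -0.2666]
 [ 0.5572 -0.1997]
 [ 0.487  -0.2257]
 [ 0.5127 -0.2948]]
20.334381580415666 0.07132290831142592
20.32160449034919 0.07487012688842284
20.339702314473186 centre of 4 [ 0.53472732 -0.24669505]
```

```bash
cat > go.py <<'E'
import sys
from h import *
def go(x,y,z,yawdeg,o=None):
    o=o or manip.get_obs(); Rm=R.from_euler('xyz',o["ee_rot"]); 
    yaw=o["ee_rot"][2]; p=o["eef_pos"]
    s=Rm.inv().apply(np.array([x,y,z])-p)
    dy=(yawdeg-np.degrees(yaw)+180)%360-180
    print("at",p.round(4),"yaw",np.degrees(yaw).round(2),"rp",o["ee_rot"][:2].round(3),"t",round(float(o["t"]),2),"w",round(float(o["gripper_width"]),4),"F",o["contact_force"].round(2),"j",o["joint_pos"].round(2))
    print("shift",s.round(4),"turn about tool z",round(-dy,1))
if __name__=="__main__": go(*map(float,sys.argv[1:5]))
E
python3 go.py .5695 .146 .15 -172.7
```

```text
at [0.2311 0.5534 0.2304] yaw -112.68 rp [-3.141e+00 -2.000e-03] t 0.1 w 0.0856 F [ 0.17 -0.18 -0.01] j [ 1.51  0.04  0.08 -0.   -1.62 -0.33]
shift [ 0.2453 -0.4692  0.0808] turn about tool z 60.0
```

arm_command:
  rows: "0.03 -0.055 0 8 0; 0.06 -0.11 0 16 0; 0.09 -0.165 0 24 0; 0.12 -0.22 0 32 0; 0.15 -0.28 0 40 0; 0.18 -0.335 0 48 0; 0.21 -0.39 0 55 0; 0.235 -0.44 0.04 60 0; 0.245 -0.469 0.08 60 0; 0.245 -0.469 0.081 60 0"
  newtons: 30

```text
t: 1.35
eef_pos: [0.5684, 0.1438, 0.1444]
ee_rot: [-3.139, -0.009, -3.018]
contact_force: [0.5, -0.1, -0.2]
gripper_width: 0.0854
```

```bash
python3 go.py .5695 .146 .045 -172.7
python3 - <<'E'
from h import *
d=grab("scene"); save(cv2.resize(d["img"][60:260,160:420],None,fx=3,fy=3),"s1.png")
E
```

```text
at [0.5684 0.1438 0.1444] yaw -172.9 rp [-3.139 -0.009] t 1.35 w 0.0854 F [ 0.47 -0.13 -0.21] j [ 0.59  0.02 -0.09 -0.   -1.47 -0.46]
shift [-0.0023  0.0023  0.0994] turn about tool z -0.2
```

View pics/s1.png

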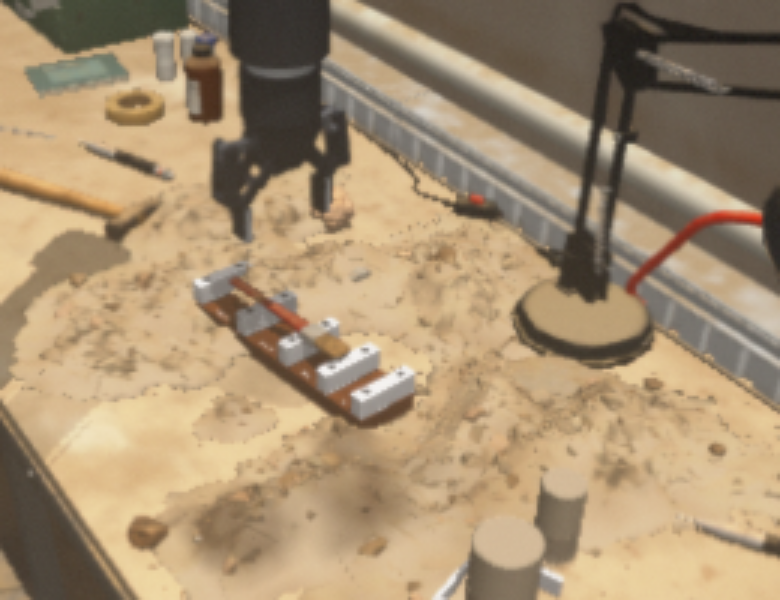

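```bash
cat >> h.py <<'E'
def proj(d,p):
    Rc=camR(d); t=-Rc.T@np.array(d["xyz"]); return cv2.projectPoints(np.array(p,float).reshape(-1,1,3),cv2.Rodrigues(Rc.T)[0],t,np.array(d["intrinsics"]),np.array(d["distortion"]))[0].reshape(-1,2)
E
python3 - <<'E'
from h import *
d=grab("scene"); print(manip.get_obs()["t"],(proj(d,[[.5684,.1438,.1444],[.5695,.146,.052]])-[160,60])*3)
save(cv2.resize(d["img"][60:260,160:420],None,fx=3,fy=3),"s2.png")
d=grab("top");print(proj(d,[[.5684,.1438,.1444],[.5695,.146,.052]])); save(d["img"],"t2.png")
E
```

```text
1.45 [[281.26007706 235.47229596]
 [283.13662254 313.70991041]]
[[206.98009817 178.51225177]
 [212.13734399 186.82859133]]
```

View pics/s2.png

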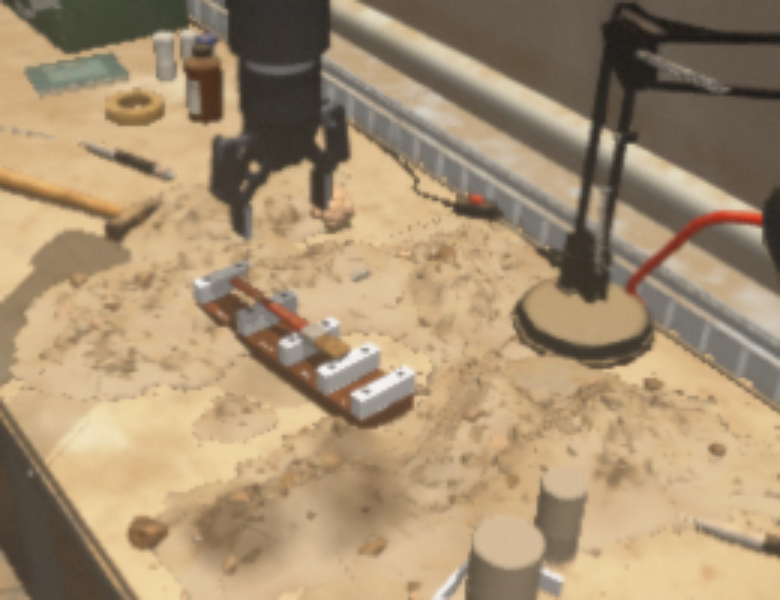

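View pics/t2.png

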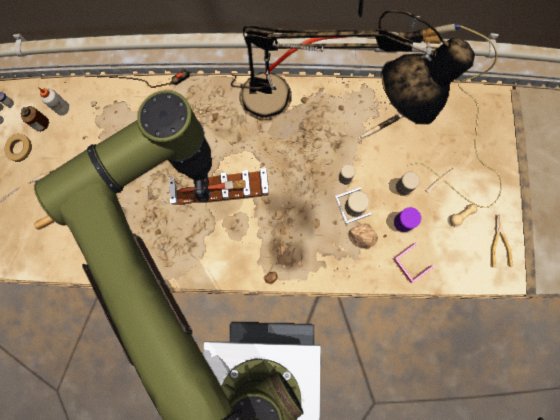

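```bash
python3 go.py .5695 .146 .044 -172.7
```

```text
at [0.5698 0.147  0.1513] yaw -172.66 rp [-3.141e+00  1.000e-03] t 1.5 w 0.0855 F [0.25 0.37 0.45] j [ 0.59  0.01 -0.09  0.   -1.47 -0.47]
shift [ 0.0006 -0.001   0.1073] turn about tool z 0.0
```

arm_command:
  rows: "0 -0.001 0.04 0 0.3; 0 -0.001 0.08 0 0.4; 0 -0.001 0.1 0 0.4; 0 -0.001 0.106 0 0.4; 0 -0.001 0.106 0 0.4; 0 -0.001 0.106 0 0.4"

```text
t: 2.25
eef_pos: [0.5706, 0.1462, 0.0462]
ee_rot: [3.141, 0.003, -3.013]
contact_force: [0.6, -0.7, -0.6]
gripper_width: 0.0512
```

```bash
python3 go.py .5695 .146 .044 -172.7;  python3 - <<'E'
from h import *
d=grab("scene"); save(cv2.resize(d["img"][110:210,190:320],None,fx=6,fy=6),"s3.png")
E
```

```text
at [0.5706 0.1462 0.0462] yaw -172.66 rp [3.141e+00 3.000e-03] t 2.25 w 0.0512 F [ 0.56 -0.7  -0.61] j [ 0.59  0.07 -0.23  0.   -1.27 -0.46]
shift [ 0.0012 -0.0001  0.0022] turn about tool z 0.0
```

View pics/s3.png

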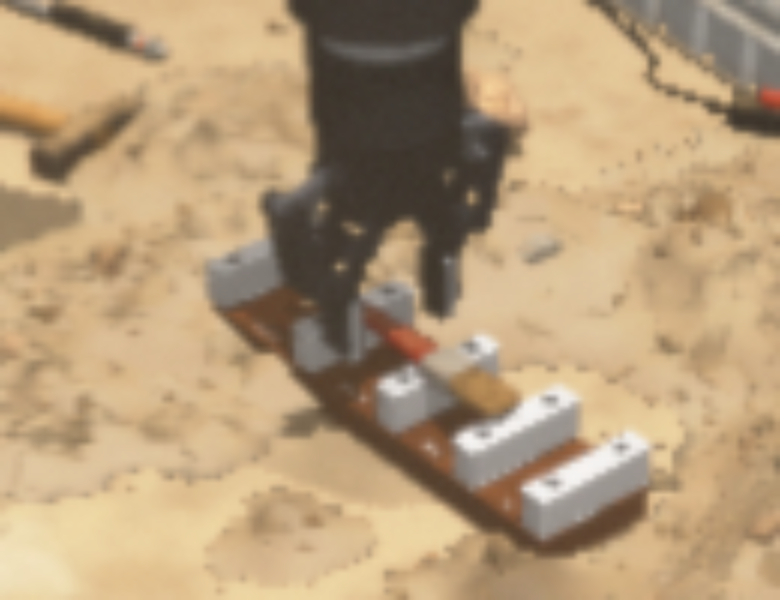

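arm_command:
  rows: "0 0 0.002 0 0.6; 0 0 0.002 0 0.9; 0 0 0.002 0 1; 0 0 0.002 0 1; 0 0 0.002 0 1; 0 0 0.002 0 1; 0 0 0.002 0 1"
  newtons: 35

```text
t: 3.18
eef_pos: [0.5698, 0.1457, 0.0425]
ee_rot: [-3.141, 0.0, -3.014]
contact_force: [-0.9, 0.1, 3.1]
gripper_width: 0.0161
```

arm_command:
  rows: "0 0 -0.01 0 1; 0 0 -0.02 0 1; 0 0 -0.035 0 1; 0 0 -0.05 0 1; 0 0 -0.06 0 1; 0 0 -0.06 0 1; 0 0 -0.06 0 1"

```text
t: 4.05
eef_pos: [0.5694, 0.1457, 0.1017]
ee_rot: [-3.141, -0.001, -3.014]
contact_force: [0.4, 0.0, -0.7]
gripper_width: 0.0168
```

```bash
python3 go.py .456 .131 .044 -172.7;  python3 - <<'E'
from h import *
import pickle
d=grab("scene"); save(cv2.resize(d["img"][90:220,190:320],None,fx=5,fy=5),"s4.png")
t=pickle.load(open("top0.pkl","rb")); P=cloud(t); 
for y in np.arange(.02,.26,.03):
    print([ (lambda m: (np.median(P[m][:,2]).round(4),P[m][:,2].max().round(3)))( (abs(P[...,0]-x)<.012)&(abs(P[...,1]-y)<.015)) for x in (.42,.44,.46,.48)])
E
```

```text
at [0.5694 0.1457 0.1017] yaw -172.68 rp [-3.141e+00 -1.000e-03] t 4.05 w 0.0168 F [ 0.36  0.04 -0.72] j [ 0.59  0.03 -0.16 -0.   -1.38 -0.46]
shift [ 1.143e-01 -1.000e-04  5.780e-02] turn about tool z 0.0
[(np.float64(-0.0006), np.float64(0.006)), (np.float64(0.0005), np.float64(0.009)), (np.float64(0.0005), np.float64(0.009)), (np.float64(0.0008), np.float64(0.009))]
[(np.float64(-0.0002), np.float64(0.006)), (np.float64(0.0), np.float64(0.009)), (np.float64(0.0014), np.float64(0.009)), (np.float64(0.0024), np.float64(0.012))]
[(np.float64(-0.0006), np.float64(0.006)), (np.float64(0.0046), np.float64(0.014)), (np.float64(0.0081), np.float64(0.019)), (np.float64(0.01), np.float64(0.02))]
[(np.float64(-0.0004), np.float64(0.007)), (np.float64(0.0), np.float64(0.008)), (np.float64(0.0021), np.float64(0.017)), (np.float64(0.0038), np.float64(0.017))]
[(np.float64(-0.0004), np.float64(0.005)), (np.float64(-0.0004), np.float64(0.011)), (np.float64(0.0011), np.float64(0.013)), (np.float64(0.0027), np.float64(0.018))]
[(np.float64(0.0027), np.float64(0.012)), (np.float64(0.0034), np.float64(0.011)), (np.float64(0.009), np.float64(0.023)), (np.float64(0.0143), np.float64(0.022))]
[(np.float64(0.0157), np.float64(0.026)), (np.float64(0.0111), np.float64(0.025)), (np.float64(0.0105), np.float64(0.023)), (np.float64(0.0093), np.float64(0.019))]
[(np.float64(0.0164), np.float64(0.024)), (np.float64(0.0163), np.float64(0.025)), (np.float64(0.0119), np.float64(0.021)), (np.float64(0.0102), np.float64(0.019))]
[(np.float64(0.0167), np.float64(0.026)), (np.float64(0.0158), np.float64(0.026)), (np.float64(0.0159), np.float64(0.025)), (np.float64(0.0179), np.float64(0.025))]
```

View pics/s4.png

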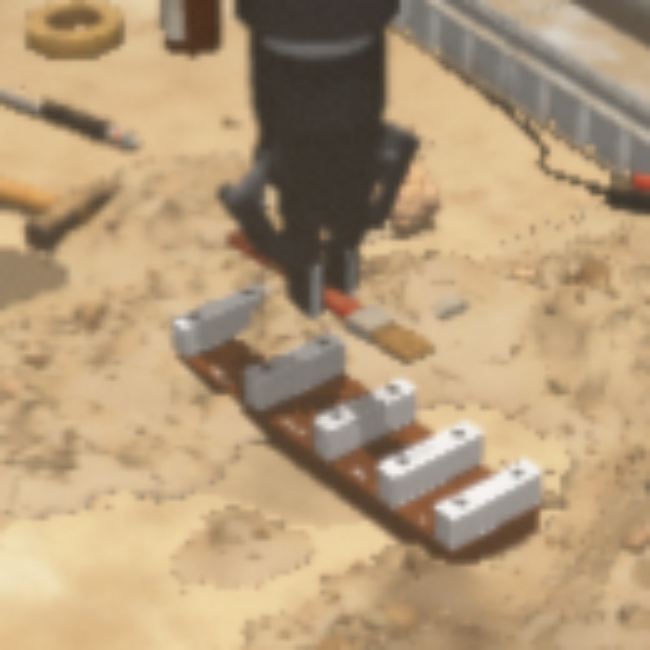

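Run:
```python
from h import *
import pickle
Q=np.concatenate([cloud(pickle.load(open(n+"0.pkl","rb"))).reshape(-1,3) for n in("top","scene")])
xs=np.arange(.30,.72,.02); ys=np.arange(-.24,.34,.02)
ix=np.floor((Q[:,0]-.29)/.02).astype(int); iy=np.floor((Q[:,1]+.25)/.02).astype(int)
print("      "+" ".join(f"{round(y*100):4d}" for y in ys))
for i,x in enumerate(xs):
    r=[]
    for j in range(len(ys)):
        z=Q[(ix==i)&(iy==j)][:,2]; z=z[(z>-.03)&(z<.2)]
        r.append(f"{np.median(z)*1000:4.0f}" if len(z)>5 else "  --")
    print(f"{x:.2f} "," ".join(r))
```

```text
-24  -22  -20  -18  -16  -14  -12  -10   -8   -6   -4   -2    0    2    4    6    8   10   12   14   16   18   20   22   24   26   28   30   32   34
0.30    -1   -0   -1   -0    0   -0   -1   -1   -1   -1   -1   -2   -1   -1   -1   -1   -1   -1   -1   -1   -1   -1   -1   -1   -0   -1   -1   -0   -0   -1
0.32    -0    0   -0    0   -1   -1   -1   -0   -1    0    1   12   -0   -1   -1   -1   -1   -0   -0   -0   -1   -1   -1   -0    0    2    1   -0   -0    0
0.34     0    0   -0   -1   -1   -1    2    5    6    3    4   14    1   -1   -1   -1   -0   -1    0   -1   -1   -0   -0    3    4    7    3    3    1    0
0.36     0   -0   -0   -1    1    3    5    9   12   11    8    8    2   -1   -1   -1   -0   -1   -1   -1    0   -0    3    7    8    8    9    5    4    2
0.38     0   -1   -0   -1    1    3    9   17   22   29   19    9    3    0   -1   -1   -1   -1   -1   -0   -0    3    7    9   10   11   15    7    7    4
0.40     2    2    3    3    1    4    9   20   31   36   21   10    2    0   -1   -1   -1   -1   -1   -0   -0    8   11   17   11   12   13   13   13   13
0.42     3    1
[... 1624 characters left out ...]
2   43   19   10   30   -0    3    8   15   22   27   25   27   26   20   20
0.64     4   78   23   36   39   40   34   35   34   28   15    7    2    2   -0   -0   -1   -1   -1    1    7   13   20   22   21   25   16   12   10   14
0.66     4   12   24   42   49   49   45   35   41   40   24   11    4    3    0    0   -1   -1   -0    4   12   21   28   31   28   29   21    9    6   12
0.68     5   13   22   38   47   44   38   35   39   43   38   22   11    6    0   -1    0    0    3    6   14   28   38   42   37   26   19    8    4   10
0.70     7   15   21   37   45   49   38   27   29   36   38   30   21   13    3    2    5    8    8   10   16   29   46   51   45   27   16   12    1    4
```

Lifted, the brush hangs level. The height map shows real sand relief of up to 50 mm, so I'll lay it on the bare flat patch round (0.395, 0.113), turned about 82°.

```bash
python3 go.py .395 .113 .05 105.3
```

```text
at [0.5693 0.1456 0.1015] yaw -172.68 rp [-3.141e+00 -1.000e-03] t 4.1 w 0.0161 F [ 0.29 -0.46 -0.73] j [ 0.59  0.03 -0.16 -0.   -1.38 -0.46]
shift [ 0.177  -0.0101  0.0517] turn about tool z 82.0
```

arm_command:
  rows: "0.02 0 -0.01 8 1; 0.04 -0.002 -0.02 17 1; 0.065 -0.004 -0.02 26 1; 0.09 -0.006 -0.02 35 1; 0.115 -0.008 -0.02 44 1; 0.14 -0.01 -0.02 53 1; 0.16 -0.01 -0.01 62 1; 0.177 -0.01 0 71 1; 0.177 -0.01 0.015 79 1; 0.177 -0.01 0.035 82 1"

```text
t: 5.35
eef_pos: [0.3953, 0.1133, 0.0669]
ee_rot: [3.141, -0.0, 1.836]
contact_force: [0.0, -0.6, -0.8]
gripper_width: 0.0166
```

arm_command:
  rows: "0 0 0.005 0 1; 0 0 0.005 0 1; 0 0 0.005 0 1"

```text
t: 5.72
eef_pos: [0.3958, 0.1134, 0.0631]
ee_rot: [3.141, -0.0, 1.839]
contact_force: [0.2, 0.9, -0.6]
gripper_width: 0.0163
```

```bash
python3 go.py .395 .113 .003 105.3;  python3 - <<'E'
from h import *
d=grab("scene"); save(cv2.resize(d["img"][90:250,120:320],None,fx=4,fy=4),"s5.png")
P=cloud(d); hsv=cv2.cvtColor(d["img"],cv2.COLOR_RGB2HSV).astype(int)
m=((hsv[...,0]<9)|(hsv[...,0]>172))&(hsv[...,1]>150)&(hsv[...,2]>120)&(P[...,1]>0)&(P[...,1]<.3)&(abs(P[...,0]-.42)<.13)
v,u=np.nonzero(m); q=P[m]; print(len(q),q.mean(0),np.percentile(q[:,2],[5,50,95]).round(4)); k=np.polyfit(q[:,0],q[:,2],1);print(k)
E
```

```text
at [0.3958 0.1134 0.0631] yaw 105.36 rp [ 3.141 -0.   ] t 5.72 w 0.0163 F [ 0.17  0.92 -0.62] j [ 0.78 -0.47 -0.65  0.   -1.39 -2.08]
shift [-0.0002 -0.001   0.0601] turn about tool z 0.1
36 [0.43150569 0.11750138 0.07352392] [0.0699 0.0736 0.0761]
[-0.02122943  0.08268453]
```

View pics/s5.png

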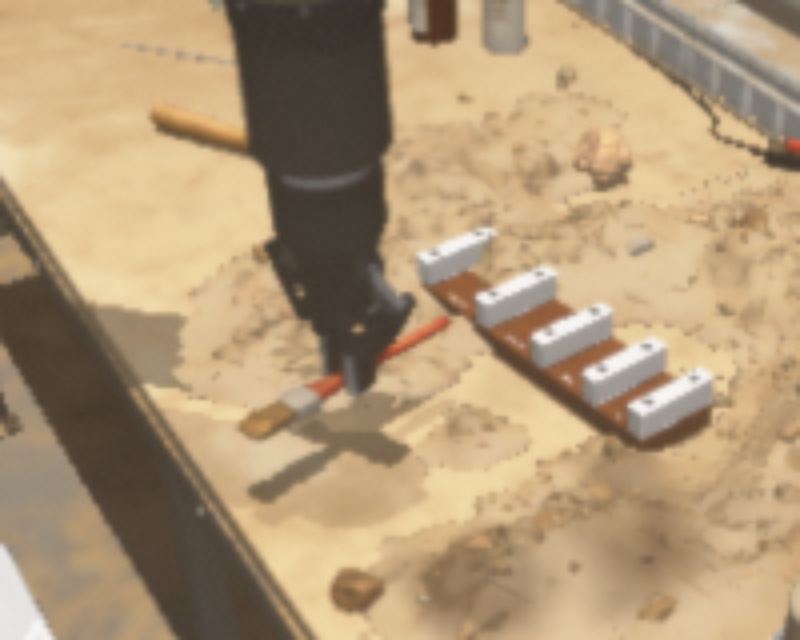

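arm_command:
  rows: "0 0 0.03 0 1; 0 0 0.05 0 1; 0 0 0.058 0 1; 0 0 0.061 0 1; 0 0 0.061 0 1; 0 0 0.061 0 1"

```text
t: 6.52
eef_pos: [0.3959, 0.1135, 0.0021]
ee_rot: [3.14, -0.0, 1.838]
contact_force: [-0.2, 0.5, -0.7]
gripper_width: 0.0163
```

arm_command:
  rows: "0 0 0.0015 0 1; 0 0 0.002 0 1; 0 0 0.002 0 0.8; 0 0 0.002 0 0.6; 0 0 0.002 0 0.5; 0 0 0.002 0 0.5; 0 0 -0.02 0 0.4; 0 0 -0.05 0 0.2; 0 0 -0.09 0 0; 0 0 -0.12 0 0"

```text
t: 7.78
eef_pos: [0.3957, 0.1133, 0.123]
ee_rot: [3.14, -0.0, 1.838]
contact_force: [0.5, 0.2, 0.5]
gripper_width: 0.0852
```

```bash
python3 go.py .533 -.249 .16 110.3;  python3 - <<'E'
from h import *
d=grab("scene"); save(cv2.resize(d["img"][90:250,120:320],None,fx=4,fy=4),"s6.png")
P=cloud(d); hsv=cv2.cvtColor(d["img"],cv2.COLOR_RGB2HSV).astype(int)
m=((hsv[...,0]<9)|(hsv[...,0]>172))&(hsv[...,1]>150)&(hsv[...,2]>120)&(P[...,1]>0)&(P[...,1]<.3)&(abs(P[...,0]-.42)<.13)
v,u=np.nonzero(m); q=P[m]; print(len(q),q.mean(0),np.percentile(q[:,2],[5,50,95]).round(4)); k=np.polyfit(q[:,0],q[:,2],1);print(k)
E
```

```text
at [0.3957 0.1133 0.123 ] yaw 105.32 rp [ 3.14 -0.  ] t 7.78 w 0.0852 F [0.46 0.2  0.47] j [ 0.78 -0.49 -0.56  0.   -1.5  -2.08]
shift [-0.3857  0.0368 -0.037 ] turn about tool z -5.0
47 [0.42105405 0.11434642 0.00687732] [0.004  0.0069 0.0096]
[-0.0255964   0.01765478]
```

View pics/s6.png

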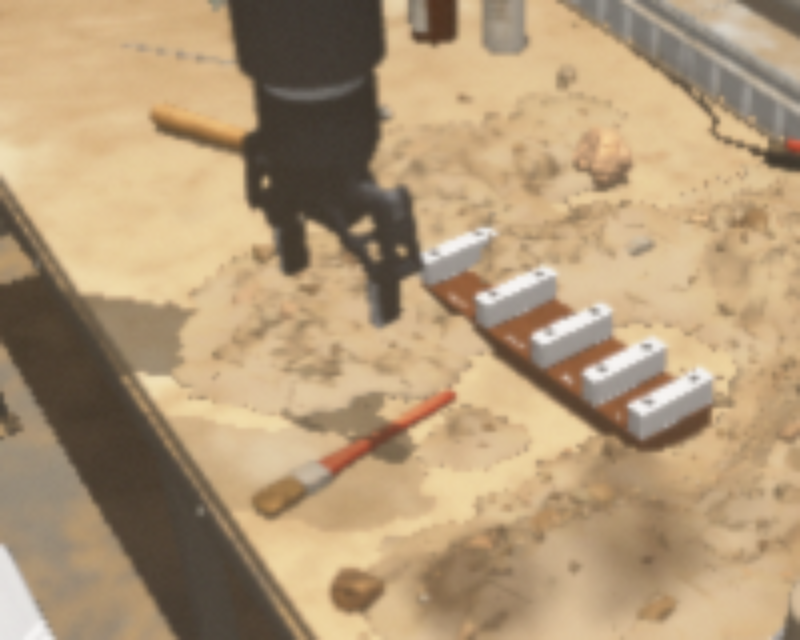

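arm_command:
  rows: "-0.05 0.005 -0.02 0 0; -0.1 0.01 -0.035 0 0; -0.15 0.015 -0.037 -1 0; -0.2 0.02 -0.037 -2 0; -0.25 0.025 -0.037 -3 0; -0.3 0.03 -0.037 -4 0; -0.345 0.035 -0.037 -5 0; -0.375 0.037 -0.037 -5 0; -0.386 0.037 -0.037 -5 0; -0.386 0.037 -0.037 -5 0"

```text
t: 9.07
eef_pos: [0.5329, -0.2494, 0.1578]
ee_rot: [-3.141, -0.0, 1.925]
contact_force: [-0.9, 0.7, -0.1]
gripper_width: 0.0853
```

arm_command:
  rows: "0 0 0 0 0; 0 0 0 0 0"

```text
t: 9.32
eef_pos: [0.5332, -0.2484, 0.1588]
ee_rot: [3.141, 0.0, 1.927]
contact_force: [0.1, -0.3, 0.4]
gripper_width: 0.0858
```

```bash
python3 go.py .532 -.2495 .036 110.3;  python3 - <<'E'
from h import *
d=grab("scene"); save(cv2.resize(d["img"][150:320,250:420],None,fx=3.5,fy=3.5),"s7.png")
d=grab("top"); save(cv2.resize(d["img"][145:265,310:430],None,fx=4,fy=4),"t7.png")
E
```

```text
at [ 0.5332 -0.2484  0.1588] yaw 110.4 rp [3.141 0.   ] t 9.32 w 0.0858 F [ 0.07 -0.35  0.44] j [-0.1   0.01 -0.08  0.   -1.48 -1.12]
shift [-0.0006 -0.0016  0.1228] turn about tool z 0.1
```

View pics/s7.png

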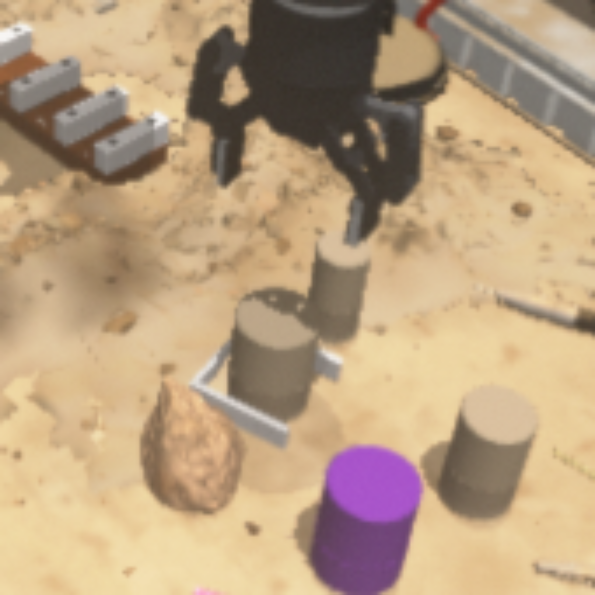

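View pics/t7.png

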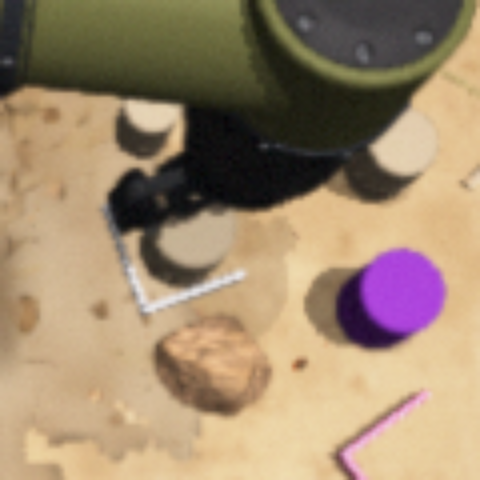

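arm_command:
  rows: "0 -0.001 0.03 0 0; 0 -0.0015 0.06 0 0; 0 -0.0015 0.085 0 0; 0 -0.0015 0.105 0 0; 0 -0.0015 0.118 0 0; 0 -0.0015 0.122 0 0; 0 -0.0015 0.122 0 0; 0 -0.0015 0.122 0 0"

```text
t: 10.42
eef_pos: [0.5323, -0.25, 0.0374]
ee_rot: [3.14, 0.001, 1.926]
contact_force: [0.1, -0.2, 0.2]
gripper_width: 0.0852
```

```bash
python3 go.py .532 -.2495 .036 110.3;  python3 - <<'E'
from h import *
d=grab("scene"); save(cv2.resize(d["img"][190:310,270:390],None,fx=5,fy=5),"s8.png")
E
```

```text
at [ 0.5323 -0.25    0.0374] yaw 110.33 rp [3.14e+00 1.00e-03] t 10.43 w 0.0852 F [ 0.13 -0.23  0.25] j [-0.1   0.07 -0.24  0.   -1.26 -1.12]
shift [ 0.0006 -0.0001  0.0014] turn about tool z 0.0
```

View pics/s8.png

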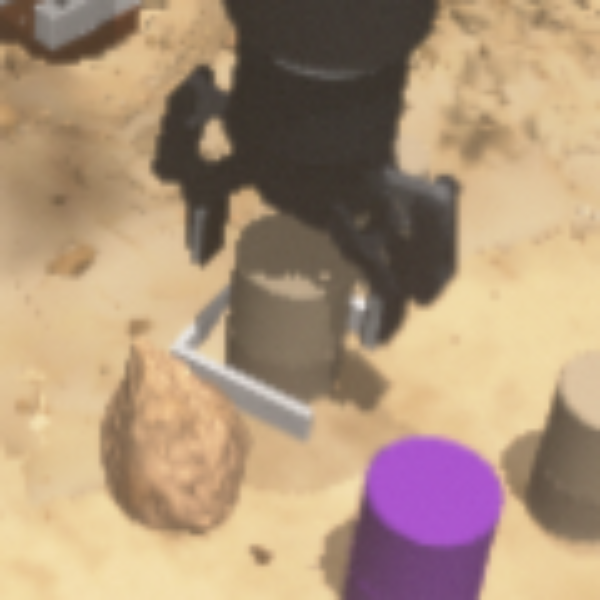

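arm_command:
  rows: "0 0 0 0 0.15; 0 0 0 0 0.25; 0 0 0 0 0.35; 0 0 0 0 0.5; 0 0 0 0 0.7; 0 0 0 0 0.7; 0 0 0 0 0.7"
  newtons: 60

```text
t: 11.35
eef_pos: [0.532, -0.25, 0.0369]
ee_rot: [3.141, 0.001, 1.926]
contact_force: [0.1, -1.3, 4.9]
gripper_width: 0.057
```

Width 57–58 mm, so this is the thickest piece and gap 4 is its own. I'll lift it.

arm_command:
  rows: "0 0 -0.005 0 0.7; 0 0 -0.015 0 0.7; 0 0 -0.03 0 0.7; 0 0 -0.05 0 0.7; 0 0 -0.075 0 0.7; 0 0 -0.1 0 0.7; 0 0 -0.1 0 0.7; 0 0 -0.1 0 0.7"

```text
t: 12.35
eef_pos: [0.5314, -0.2494, 0.1355]
ee_rot: [-3.141, -0.001, 1.925]
contact_force: [-0.9, 0.3, -4.6]
gripper_width: 0.0568
```

```bash
python3 go.py .5908 .0304 .137 -172.3;  python3 - <<'E'
from h import *
d=grab("scene"); save(cv2.resize(d["img"][150:310,250:410],None,fx=3.5,fy=3.5),"s9.png")
E
```

```text
at [ 0.5314 -0.2494  0.1355] yaw 110.32 rp [-3.141e+00 -1.000e-03] t 12.35 w 0.0568 F [-0.9   0.32 -4.65] j [-0.1   0.02 -0.11 -0.   -1.44 -1.12]
shift [ 0.2418  0.1529 -0.0013] turn about tool z -77.4
```

View pics/s9.png

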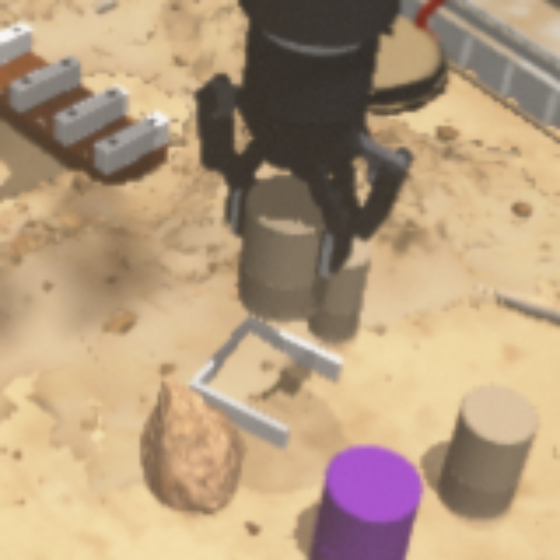

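arm_command:
  rows: "0.03 0.018 -0.01 -9 0.7; 0.06 0.036 -0.01 -19 0.7; 0.09 0.055 -0.01 -29 0.7; 0.12 0.075 -0.01 -39 0.7; 0.15 0.095 -0.01 -49 0.7; 0.18 0.115 -0.01 -59 0.7; 0.21 0.135 -0.01 -69 0.7; 0.23 0.147 -0.005 -77 0.7; 0.242 0.153 -0.001 -77.4 0.7; 0.242 0.153 -0.001 -77.4 0.7"

```text
t: 13.65
eef_pos: [0.5905, 0.0306, 0.1359]
ee_rot: [-3.141, -0.002, -3.008]
contact_force: [-0.1, -0.7, -4.2]
gripper_width: 0.0566
```

arm_command:
  rows: "0 0 0 0 0.7; 0 0 0 0 0.7; 0 0 0 0 0.7"

```text
t: 14.02
eef_pos: [0.5912, 0.0297, 0.1376]
ee_rot: [-3.142, 0.0, -3.008]
contact_force: [1.1, 0.5, -3.8]
gripper_width: 0.0566
```

```bash
python3 go.py .5908 .0304 .083 -172.3;  python3 - <<'E'
from h import *
d=grab("scene"); save(cv2.resize(d["img"][90:230,210:370],None,fx=4.5,fy=4.5),"s10.png")
d=grab("top"); save(cv2.resize(d["img"][135:225,150:310],None,fx=4.5,fy=4.5),"t10.png")
E
```

```text
at [0.5912 0.0297 0.1376] yaw -172.35 rp [-3.142  0.   ] t 14.03 w 0.0566 F [ 1.12  0.53 -3.77] j [ 0.39  0.03 -0.1   0.   -1.44 -0.26]
shift [0.0003 0.0007 0.0546] turn about tool z -0.0
```

View pics/s10.png

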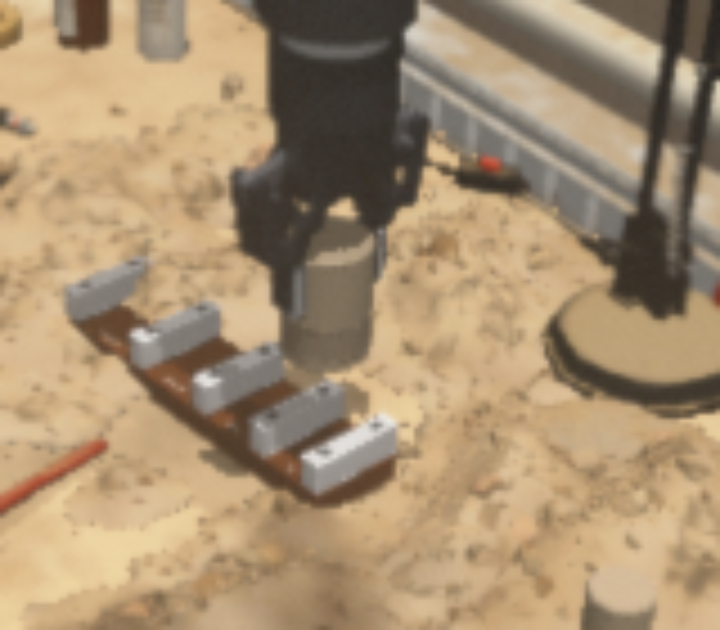

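View pics/t10.png

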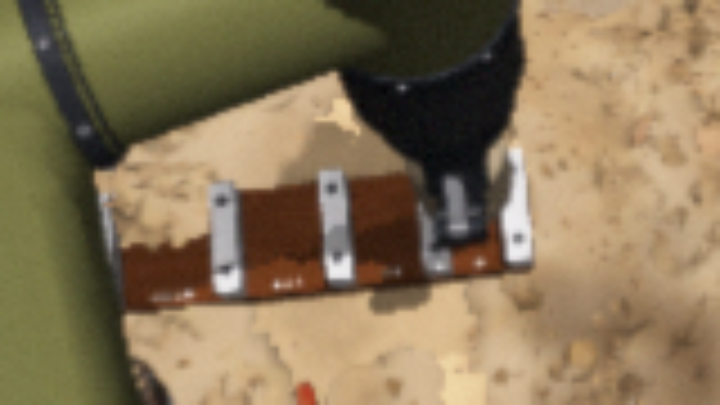

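```bash
cat > cyl.py <<'E'
from h import *
from scipy.optimize import least_squares
Y=.134;xd=np.array([np.cos(Y),np.sin(Y)]);yd=np.array([-np.sin(Y),np.cos(Y)]); O=np.array([.577,.133])
def cyl(verbose=True):
    o=manip.get_obs(); p=o["eef_pos"]; d=grab("scene"); P=cloud(d)
    hsv=cv2.cvtColor(d["img"],cv2.COLOR_RGB2HSV).astype(int)
    foot=p[2]-.037
    m=(np.hypot(P[...,0]-p[0],P[...,1]-p[1])<.036)&(P[...,2]>foot+.004)&(P[...,2]<p[2]+.035)&(hsv[...,1]>50)&(hsv[...,2]>60)
    m=cv2.erode(m.astype(np.uint8),np.ones((3,3)))>0
    q=P[m]
    f=lambda c:np.hypot(q[:,0]-c[0],q[:,1]-c[1])-.029
    s=m&(P[...,2]<p[2]+.03); q=P[s]
    r=least_squares(f,p[:2],loss="soft_l1",f_scale=.002)
    c=r.x; print("n",len(q),"TCP",p.round(4),"axis",c.round(4),"axis-TCP in gauge (x,y)",((c-p[:2])@np.c_[xd,yd]).round(4),"axis in gauge frame",((c-O)@np.c_[xd,yd]).round(4),"rms",np.sqrt((r.fun**2).mean()).round(4))
    # silhouette rows: image band between foot+8 and tip-3
    res=[]
    c0=np.r_[c,0]
    for z in np.arange(foot+.008,foot+.03,.004):
        uv=proj(d,[[c[0],c[1],z]])[0]; v=int(round(uv[1])); row=m0(d,hsv,v,int(uv[0]))
        if row is None: continue
        l,rr=row
        ra=ray(d,[[l,v],[rr,v]]); a=[np.arctan2(x[1],x[0]) for x in ra]; th=np.mean(a); cam=np.array(d["xyz"])[:2]
        lat=np.array([-np.sin(th),np.cos(th)]); D=np.linalg.norm(c-cam); wid=2*D*np.sin(abs(a[0]-a[1])/2)
        # along gauge x fixed to TCP x : solve for y
        A=np.array([lat]); px=(p[:2]-cam)@xd
        y=(-(px*(xd@lat)))/(yd@lat); y_g=y+(cam-O)@yd
        res.append((z,l,rr,wid,y_g))
    print(np.array(res).round(4))
    return d
def m0(d,hsv,v,u):
    # sub-pixel edges by max gradient along row
    g=cv2.GaussianBlur(d["img"].astype(float),(0,0),0.7)[v]
    gr=np.abs(np.diff(g,axis=0)).sum(1)
    L=gr[u-18:u-6]; Rr=gr[u+6:u+18]
    def sub(a,off):
        i=int(a.argmax()); 
        if 0<i<len(a)-1:
            den=a[i-1]-2*a[i]+a[i+1]; di=.5*(a[i-1]-a[i+1])/den if den else 0
        else: di=0
        return off+i+.5+di
    return sub(L,u-18),sub(Rr,u+6)
if __name__=="__main__": cyl()
E
python3 cyl.py
```

```text
n 266 TCP [0.5911 0.0299 0.1375] axis [0.5909 0.0316] axis-TCP in gauge (x,y) [-0.      0.0017] axis in gauge frame [ 0.0002 -0.1023] rms 0.0014
[[ 1.085000e-01  2.716199e+02  2.918248e+02  5.640000e-02 -1.027000e-01]
 [ 1.125000e-01  2.716618e+02  2.923570e+02  5.760000e-02 -1.036000e-01]
 [ 1.165000e-01  2.716485e+02  2.924296e+02  5.770000e-02 -1.037000e-01]
 [ 1.205000e-01  2.716334e+02  2.924670e+02  5.780000e-02 -1.036000e-01]
 [ 1.245000e-01  2.716102e+02  2.925921e+02  5.810000e-02 -1.037000e-01]
 [ 1.285000e-01  2.715413e+02  2.926145e+02  5.820000e-02 -1.035000e-01]]
```

Depth fit and silhouette both put the held core on gap 1's middle line, within about 1 mm (58 mm wide). I'll set it down on gap 1.

arm_command:
  rows: "0 0 0.015 0 0.7; 0 0 0.03 0 0.7; 0 0 0.042 0 0.7; 0 0 0.049 0 0.7; 0 0 0.051 0 0.7; 0 0 0.053 0 0.7; 0 0 0.054 0 0.7; 0 0 0.055 0 0.7; 0 0 0.055 0 0.7"

```text
t: 15.3
eef_pos: [0.5913, 0.0303, 0.0829]
ee_rot: [-3.141, 0.001, -3.007]
contact_force: [-0.1, 0.7, -3.1]
gripper_width: 0.0567
```

arm_command:
  rows: "0 0 0.001 0 0.7; 0 0 0.001 0 0.7; 0 0 0.002 0 0.7; 0 0 0.002 0 0.7"

```text
t: 15.8
eef_pos: [0.5914, 0.0303, 0.0829]
ee_rot: [-3.141, 0.002, -3.006]
contact_force: [-8.5, 2.2, 11.4]
gripper_width: 0.0567
```

Firm contact (about 15 N) at the right height. Next is gap 2, which is 55.5 mm along tool y.

arm_command:
  rows: "0 0 -0.01 0 0.7; 0 0 -0.03 0 0.7; 0 0.015 -0.035 0 0.7; 0 0.035 -0.035 0 0.7; 0 0.05 -0.035 0 0.7; 0 0.0555 -0.03 0 0.7; 0 0.0555 -0.02 0 0.7; 0 0.0555 -0.012 0 0.7; 0 0.0555 -0.012 0 0.7; 0 0.0555 -0.012 0 0.7"

```text
t: 17.05
eef_pos: [0.5839, 0.0849, 0.0925]
ee_rot: [-3.141, 0.0, -3.007]
contact_force: [-0.0, -1.2, -3.9]
gripper_width: 0.0564
```

```bash
python3 cyl.py; python3 go.py .5833 .0854 .083 -172.3
```

```text
n 242 TCP [0.5839 0.0849 0.0925] axis [0.5836 0.0865] axis-TCP in gauge (x,y) [-0.0001  0.0016] axis in gauge frame [ 0.0003 -0.047 ] rms 0.0015
[[ 6.350000e-02  2.505000e+02  2.785840e+02  8.260000e-02 -2.720000e-02]
 [ 6.750000e-02  2.505000e+02  2.785588e+02  8.230000e-02 -2.720000e-02]
 [ 7.150000e-02  2.521154e+02  2.785532e+02  7.740000e-02 -3.090000e-02]
 [ 7.550000e-02  2.541131e+02  2.785716e+02  7.150000e-02 -3.560000e-02]
 [ 7.950000e-02  2.557140e+02  2.785949e+02  6.680000e-02 -3.930000e-02]
 [ 8.350000e-02  2.615000e+02  2.786102e+02  4.990000e-02 -5.240000e-02]]
at [0.584  0.085  0.0927] yaw -172.3 rp [-3.141e+00  1.000e-03] t 17.1 w 0.0566 F [ 0.31  0.22 -4.98] j [ 0.48  0.04 -0.17  0.   -1.36 -0.35]
shift [0.0006 0.0005 0.0097] turn about tool z -0.0
```

arm_command:
  rows: "0 0 0.005 0 0.7; 0 0 0.008 0 0.7; 0 0 0.0095 0 0.7; 0 0 0.0105 0 0.7; 0 0 0.0115 0 0.7; 0 0 0.012 0 0.7; 0 0 0.012 0 0.7"

```text
t: 17.98
eef_pos: [0.5836, 0.0851, 0.0828]
ee_rot: [-3.141, 0.001, -3.006]
contact_force: [-9.3, 0.3, 8.8]
gripper_width: 0.0569
```

Contact on gap 2 (about 13 N). Gap 3 is 64.5 mm on.

arm_command:
  rows: "0 0 -0.01 0 0.7; 0 0 -0.03 0 0.7; 0 0.015 -0.035 0 0.7; 0 0.035 -0.035 0 0.7; 0 0.055 -0.035 0 0.7; 0 0.0645 -0.03 0 0.7; 0 0.0645 -0.02 0 0.7; 0 0.0645 -0.012 0 0.7; 0 0.0645 -0.012 0 0.7; 0 0.0645 -0.012 0 0.7"

```text
t: 19.23
eef_pos: [0.5753, 0.1487, 0.0925]
ee_rot: [-3.141, 0.0, -3.007]
contact_force: [0.5, 0.5, -5.1]
gripper_width: 0.0569
```

```bash
python3 cyl.py|head -1; python3 go.py .5748 .1494 .083 -172.3
```

```text
n 231 TCP [0.5753 0.1487 0.0925] axis [0.5745 0.1505] axis-TCP in gauge (x,y) [-0.0005  0.0019] axis in gauge frame [-0.0001  0.0177] rms 0.0017
at [0.5754 0.1489 0.0928] yaw -172.31 rp [-3.142e+00  1.000e-03] t 19.27 w 0.0569 F [-0.55 -0.16 -4.78] j [ 0.59  0.05 -0.16  0.   -1.36 -0.46]
shift [0.0005 0.0006 0.0098] turn about tool z -0.0
```

arm_command:
  rows: "0 0 0.005 0 0.7; 0 0 0.008 0 0.7; 0 0 0.0095 0 0.7; 0 0 0.0105 0 0.7; 0 0 0.0115 0 0.7; 0 0 0.012 0 0.7; 0 0 0.012 0 0.7"

```text
t: 20.15
eef_pos: [0.5752, 0.149, 0.0823]
ee_rot: [-3.141, 0.001, -3.006]
contact_force: [-7.4, -1.4, 7.2]
gripper_width: 0.0569
```

Run:
```python
from h import *
d=grab("scene"); save(cv2.resize(d["img"][90:230,190:350],None,fx=4.5,fy=4.5),"s11.png")
```

```text
(no output)
```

View pics/s11.png

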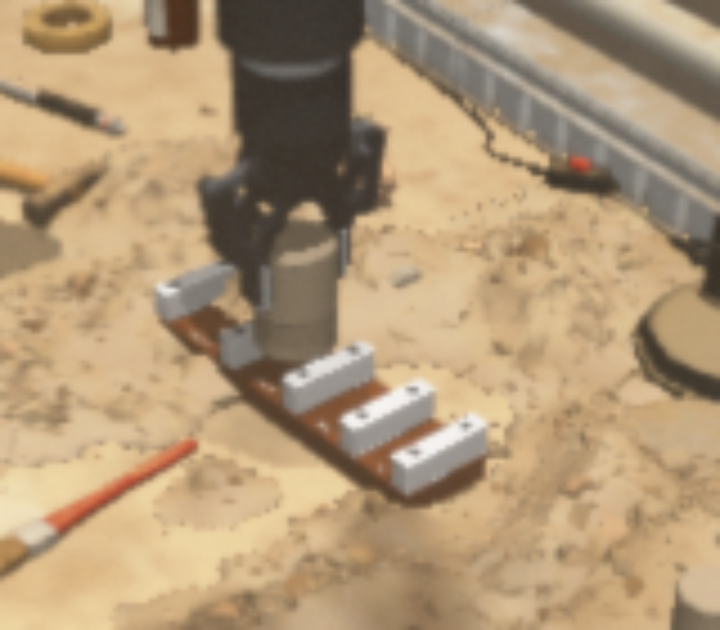

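arm_command:
  rows: "0 0 -0.01 0 0.7; 0 0 -0.03 0 0.7; 0 0.015 -0.04 0 0.7; 0 0.035 -0.045 0 0.7; 0 0.055 -0.045 0 0.7; 0 0.068 -0.045 0 0.7; 0 0.073 -0.045 0 0.7; 0 0.073 -0.045 0 0.7; 0 0.073 -0.045 0 0.7; 0 0.073 -0.045 0 0.7"

```text
t: 21.45
eef_pos: [0.5653, 0.2211, 0.1253]
ee_rot: [-3.141, 0.0, -3.007]
contact_force: [0.5, 0.6, -4.7]
gripper_width: 0.0569
```

```bash
python3 cyl.py; python3 go.py .5650 .2222 .083 -172.3
python3 - <<'E'
from h import *
d=grab("scene"); save(cv2.resize(d["img"][80:200,190:320],None,fx=5,fy=5),"s12.png")
E
```

```text
n 232 TCP [0.5653 0.2211 0.1253] axis [0.565  0.2234] axis-TCP in gauge (x,y) [0.     0.0024] axis in gauge frame [0.0002 0.0912] rms 0.0018
[[9.630000e-02 2.307934e+02 2.494960e+02 5.780000e-02 9.000000e-02]
 [1.003000e-01 2.307717e+02 2.495258e+02 5.780000e-02 8.970000e-02]
 [1.043000e-01 2.306813e+02 2.494847e+02 5.790000e-02 8.980000e-02]
 [1.083000e-01 2.307017e+02 2.494048e+02 5.750000e-02 8.970000e-02]
 [1.123000e-01 2.307545e+02 2.493277e+02 5.700000e-02 8.950000e-02]
 [1.163000e-01 2.304854e+02 2.493126e+02 5.760000e-02 9.000000e-02]]
at [0.5653 0.2211 0.1253] yaw -172.31 rp [-3.142  0.   ] t 21.5 w 0.0566 F [ 0.42 -0.32 -4.4 ] j [ 0.7   0.07 -0.07  0.   -1.42 -0.57]
shift [0.0002 0.0011 0.0423] turn about tool z -0.0
```

View pics/s12.png

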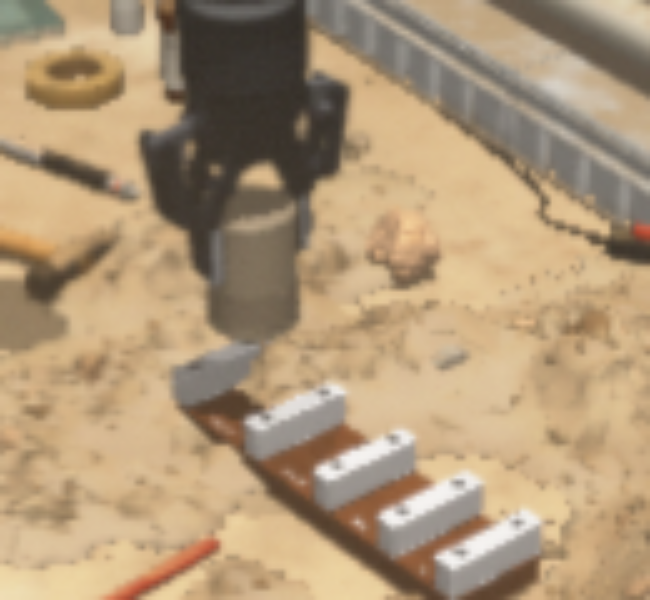

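arm_command:
  rows: "0 0 0.015 0 0.7; 0 0 0.03 0 0.7; 0 0 0.037 0 0.7; 0 0 0.04 0 0.7; 0 0 0.042 0 0.7; 0 0 0.044 0 0.7; 0 0 0.046 0 0.7; 0 0 0.046 0 0.7; 0 0 0.046 0 0.7"

```text
t: 22.68
eef_pos: [0.5653, 0.2215, 0.0794]
ee_rot: [-3.142, 0.0, -3.007]
contact_force: [-0.9, -0.3, -4.9]
gripper_width: 0.0568
```

Foot is 4 mm below the fence tops with no contact force, so it is entering. Going on down.

arm_command:
  rows: "0 0 0.002 0 0.7; 0 0 0.004 0 0.7; 0 0 0.006 0 0.7; 0 0 0.008 0 0.7; 0 0 0.01 0 0.7; 0 0 0.012 0 0.7; 0 0 0.012 0 0.7"

```text
t: 23.55
eef_pos: [0.5651, 0.2215, 0.067]
ee_rot: [-3.141, -0.0, -3.007]
contact_force: [1.3, 0.2, -4.8]
gripper_width: 0.0567
```

arm_command:
  rows: "0 0 0.002 0 0.7; 0 0 0.004 0 0.7; 0 0 0.0055 0 0.7; 0 0 0.007 0 0.7; 0 0 0.008 0 0.7; 0 0 0.0085 0 0.7; 0 0 0.0085 0 0.7; 0 0 0.0085 0 0.7"

```text
t: 24.55
eef_pos: [0.5652, 0.2215, 0.0589]
ee_rot: [-3.142, 0.0, -3.007]
contact_force: [-0.4, -0.4, -3.9]
gripper_width: 0.0566
```

arm_command:
  rows: "0 0 0.0005 0 0.7; 0 0 0.001 0 0.7; 0 0 0.0015 0 0.7; 0 0 0.0015 0 0.7"

```text
t: 25.05
eef_pos: [0.5653, 0.2215, 0.0589]
ee_rot: [-3.141, 0.001, -3.007]
contact_force: [-5.8, -0.5, 6.9]
gripper_width: 0.0569
```

It is on the floor at the predicted height (TCP 0.0589). I'll ease off the press, open and rise.

arm_command:
  rows: "0 0 -0.001 0 0.7; 0 0 -0.001 0 0.6; 0 0 -0.001 0 0.3; 0 0 -0.001 0 0.2; 0 0 -0.001 0 0.1; 0 0 -0.001 0 0; 0 0 -0.001 0 0; 0 0 -0.001 0 0; 0 0 -0.001 0 0"
  newtons: 20

```text
t: 26.18
eef_pos: [0.5652, 0.2215, 0.0583]
ee_rot: [-3.141, 0.0, -3.007]
contact_force: [-0.5, -0.1, -0.6]
gripper_width: 0.0854
```

```bash
python3 cyl.py|head -1; python3 go.py .5650 .2222 .2 -172.3
python3 - <<'E'
from h import *
d=grab("scene"); save(cv2.resize(d["img"][80:200,190:320],None,fx=5,fy=5),"s13.png")
E
```

```text
n 175 TCP [0.5652 0.2215 0.0583] axis [0.5652 0.2239] axis-TCP in gauge (x,y) [0.0003 0.0024] axis in gauge frame [0.0004 0.0917] rms 0.0016
at [0.5652 0.2216 0.0583] yaw -172.28 rp [-3.142 -0.   ] t 26.23 w 0.0854 F [-0.36 -0.47 -0.19] j [ 0.7   0.11 -0.16  0.   -1.3  -0.57]
shift [ 1.000e-04  6.000e-04 -1.417e-01] turn about tool z 0.0
```

View pics/s13.png

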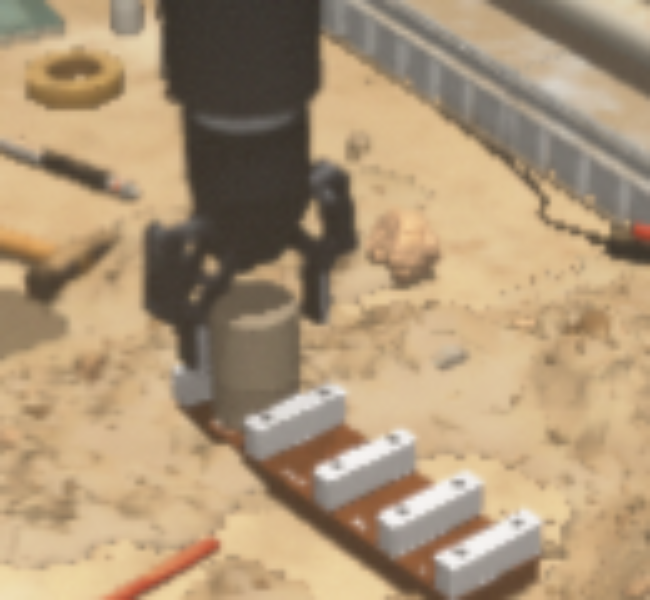

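Released and standing in gap 4. I'll retreat straight up.

arm_command:
  rows: "0 0 -0.02 0 0; 0 0 -0.05 0 0; 0 0 -0.09 0 0; 0 0 -0.13 0 0; 0 0 -0.16 0 0; 0.06 -0.04 -0.16 0 0; 0.12 -0.1 -0.16 0 0; 0.17 -0.15 -0.16 0 0; 0.17 -0.2 -0.16 0 0; 0.17 -0.2 -0.16 0 0"

```text
t: 27.52
eef_pos: [0.4229, -0.0018, 0.221]
ee_rot: [3.141, 0.005, -3.009]
contact_force: [0.1, 0.8, 0.5]
gripper_width: 0.0851
```

arm_command:
  rows: "0 0 0 0 0; 0 0 0 0 0"

```text
t: 27.78
eef_pos: [0.4238, 0.0009, 0.2192]
ee_rot: [3.141, 0.001, -3.007]
contact_force: [-0.2, 0.3, -0.2]
gripper_width: 0.0856
```

Run:
```python
from h import *
from scipy import ndimage
xd=np.array([np.cos(.134),np.sin(.134)]);yd=np.array([-xd[1],xd[0]])
for n in("scene","top"):
    d=grab(n); save(d["img"],n+"_end.png"); P=cloud(d)
    for h in (.08,.102):
        m=(np.abs(P[...,2]-h)<.006)&(P[...,0]>.45)&(P[...,0]<.7)&(P[...,1]<.32)&(P[...,1]>-.5)
        L,k=ndimage.label(m)
        for i in range(1,k+1):
            mm=L==i
            if mm.sum()<80: continue
            v,u=np.nonzero(mm); q=onplane(d,np.c_[u,v].astype(float),h)[:,:2].mean(0); print(n,h,mm.sum(),"px",u.mean().round(),v.mean().round(),q.round(4),"gauge",((q-[.577,.133])@np.c_[xd,yd]).round(4),"z",np.median(P[mm][:,2]).round(4), "tilt", np.polyfit(P[mm][:,0],P[mm][:,2],1)[0].round(3),np.polyfit(P[mm][:,1],P[mm][:,2],1)[0].round(3))
    hsv=cv2.cvtColor(d["img"],cv2.COLOR_RGB2HSV).astype(int)
    m=((hsv[...,0]<9)|(hsv[...,0]>172))&(hsv[...,1]>150)&(hsv[...,2]>120)&(P[...,1]>0)&(P[...,1]<.3)&(abs(P[...,0]-.42)<.1)
    if m.sum()>5: print("brush",m.sum(),P[m].mean(0).round(4),np.percentile(P[m][:,2],[5,95]).round(4))
o=manip.get_obs();print(o["t"],o["eef_pos"],o["contact_force"])
```

```text
scene 0.08 153 px 348.0 221.0 [ 0.6132 -0.2261] gauge [-0.0121 -0.3607] z 0.079 tilt 0.026 0.029
scene 0.08 314 px 392.0 268.0 [ 0.592 -0.395] gauge [-0.0557 -0.5253] z 0.0794 tilt 0.028 0.033
scene 0.08 506 px 356.0 288.0 [ 0.49  -0.392] gauge [-0.1564 -0.5086] z 0.0795 tilt 0.02 0.021
scene 0.102 131 px 238.0 141.0 [0.5563 0.2187] gauge [-0.0091  0.0877] z 0.1012 tilt 0.025 0.042
brush 31 [0.3985 0.1086 0.0073] [0.0043 0.0101]
top 0.08 157 px 347.0 171.0 [ 0.6157 -0.2217] gauge [-0.009  -0.3567] z 0.0795 tilt 0.005 -0.018
top 0.08 254 px 410.0 180.0 [ 0.5954 -0.3923] gauge [-0.0519 -0.5231] z 0.0799 tilt 0.014 -0.001
top 0.08 360 px 410.0 218.0 [ 0.4918 -0.3896] gauge [-0.1543 -0.5065] z 0.0795 tilt 0.01 -0.007
top 0.102 353 px 181.0 184.0 [0.5636 0.2221] gauge [-0.0014  0.0901] z 0.1012 tilt 0.012 -0.008
brush 61 [0.383  0.1081 0.0087] [0.0046 0.0119]
27.875 [0.42378923 0.00120556 0.21852847] [-0.73669743 -0.11963282 -0.32925014]
```

View pics/scene_end.png

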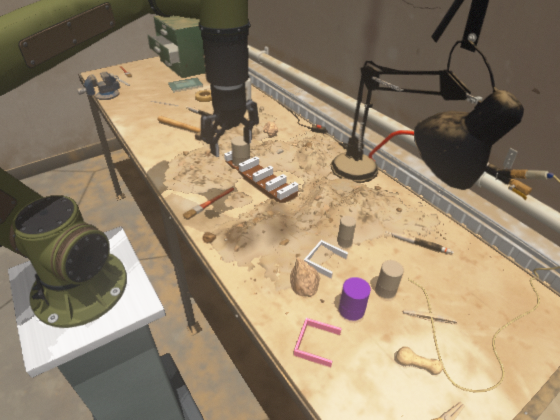

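The top view puts the core's top at pixel (181,184), gauge (-1.4, 90.1) mm, with its top at 0.101 m. That is upright, seated and on the middle line of gap 4. The brush lies flat at z of about 8 mm, and the neighbours and rock haven't moved. I'll hand in.

```bash
python3 -c "
from bench import ticket; print(ticket.sign_off())"
```

```text
the job is handed in; nothing more can be done
None
```

The job is done and handed in, about 28 s into the 64 s allowed. I lifted the brush off the gauge and laid it flat on bare bench at about (0.395, 0.113), clear of the sand relief. The core in the stop measured 57–58 mm across, so it is the thickest piece. I set it on gaps 1, 2 and 3 with about 12–15 N of contact each; none took it. It then entered gap 4, which is its own gap, and I left it standing there, released.

- **Core position:** the top view puts it 1.4 mm from mid-length and 0.1 mm from the middle line of gap 4. Its top is at 101 mm against 102 mm expected, so it is fully down and upright.
- **Brush and neighbours:** the brush reads about 8 mm high and flat, and the other two cores measure where they were to within about 2 mm. The rock I only checked by eye; it stands where it was.
- **Robot:** it stands clear and the last force reading was noise only.
- **Disagreements:** the depth fit of the core's side put it 1–2 mm farther along gauge +y than the outline measurement. The core entered without touching the fences when placed by the outline. In the last scene view the gripper half covered the core, so that view's position is off and I did not use it.

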